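# Swing a key level on the bench and unlock the despatch cash drawer

### The arm

A 6-joint arm with a two-finger parallel gripper is mounted at the origin on the work surface. World frame = base frame: x ahead of the robot, y to its left, z up, the work surface at z = 0. Lengths are in m, angles in degrees, forces in N, time in s.
With the tool pointing down it reaches from about 0.375 to 0.9 m from the base axis. Payload 3.1 kg.
Tool frame: the origin (TCP) lies on the front face of the gripper's body, between the roots of the fingers; the fingertips stand 70 mm ahead of it and the grasp point (between the pads) lies 51 mm ahead of it (bot.tip_extent is the distance from the TCP to the fingertips, in m); z points along the fingers, x is the direction in which the jaws open and shut, and the axes are right-handed (so a half turn about z gives the same grasp; the last joint's range is limited). The gripper opens to 87 mm and grips with 3 to 60 N. Pads are 19 mm wide; open, the fingers measure 117 mm over their backs; the gripper's body (75 mm by 190 mm) begins 51 mm behind the grasp point.
Start: joints at [61.163, 30.224, 82.088, -0, 67.689, -10.227], TCP at [0.199, 0.592, 0.292] pointing down, gripper open.
Joint ranges: [-176.69, 176.69], [-43.24, 126.21], [12.49, 139.97], [-82, 262], [0, 151.66], [-163.58, 163.58]. Speed limits (degrees/s): [159.86, 159.86, 180, 180, 180, 180].

### API

Orientations are given as a 3x3 rotation matrix whose columns are the frame's x, y, z axes.
In Python, from rig import bot, viewer, ticket gives the robot as it stands. The module is installed in compiled form; this text tells all that it offers.
- The arm moves only by the tool arm_command, never from a script. Its argument "targets" is a list of rows, each an object with "rot": the turn, a rotation vector about the tool's x, y, z in degrees, a list of three; "offset": the shift along the tool's x, y, z in cm, a list of three; "gripper": the closure, from 0 (fully open) to 1 (shut). A call has 1 to 8 rows; each row is the pose to reach, as a shift and turn from the pose commanded when the call began, along the tool's axes at that moment; what a row does not reach only later rows make up. A row lasts 1/10 s, in which the tool goes at most 50 mm and 8.59 degrees, less where a joint would pass 70% of its speed; a pose out of reach is approached as far as the arm can. A call with a gripper value outside its range is refused whole. The fingers move at their own pace and stop on an object; the grip force is fixed at half the most. Time passes only in rows, so rows that repeat a pose let the fingers close. It gives the time, the measured TCP pose, the force and the opening at its end, in the units of the state.
- bot.read_state(): the state, without advancing time (a new reading comes with each control period).
- viewer.capture(name): name is "scene" or "top" or "wrist"; returns a dict with "frame" (480x640x3 uint8, red, green, blue), "fx", "fy", "cx", "cy" (pixels), "view" (4x4, takes a point from world to camera coordinates). Camera axes: x right, y down, z forward; pixel columns grow to the right and rows downward; lengths in m; the calibration is good to about 2 mm. A picture is of the moment at which its call begins. There is no depth.
- ticket.hand_in(): hands the job in, once; it reports no verdict.
The state is a dict: "time_s": time; "joint_positions": joint angles; "qvel": joint speeds; "tau": joint torques, N m; "position": TCP position; "tcp_rot": TCP orientation; "force": force on the tool from outside, world axes, zero at the start; "moment": the same for the moment, N m; "opening": opening from 0.0 (shut) to 1.0 (fully open).
Only numpy, scipy, OpenCV 4.12 (cv2) and the standard library are available. Lean on these libraries where they do the work, as an engineer would, in place of code of your own. Each camera call takes 0.05 s, during which the arm holds its last target. There are 200 camera calls.

### The job

Lift the square-bow key out of the wooden block and, with the fingers still pointing down, press its tip on the bench so that it swings level in your grip; never set it down or let it drop on the bench. Push it fully home into the lock of the cash drawer and turn it clockwise until the drawer springs open, then let go, leaving the key fully in the lock. Leave the other keys and everything else on the bench where they are.

Things in the scene. Friction and masses are not known exactly. Their poses are not given: they have to be found in the camera images.
- key: the key to use, with the SQUARE bow; 119 mm long, about 80 g, standing in the block bow up. Origin on its axis at the underside of its collar (disc 18 mm across, 6 mm long); own z runs along the key from blade to bow. Round shank 9 mm across between collar and bow. A half turn about own z makes no difference
- key_bow (a point): centre of the key's bow, 67 mm along own z from the key's origin; the bow is a black block 34 mm (own x) by 14 mm thick (own y) by 34 mm (own z)
- key_tip (a point): end of the key's blade, 35 mm along own -z from its origin. Steel blade 14 mm wide (own x) by 6 mm thick (own y), 30 mm long from the collar, then a narrower nose 12 x 4 mm, 5 mm long
- key_round: another key with the same blade, collar and shank but a round bow 36 mm across (12 mm thick, own y), top at z = 86 mm; stands in the same block; origin as for the key
- key_tee: another key with the same blade and collar but a T bar 56 mm long (along own x) and 17 mm thick, top at z = 85 mm; stands in the same block; origin as for the key
- keyblock: fixed wooden block 180 mm (own x) x 50 mm x 40 mm high, slots 18 x 10 mm, origin at centre of its underside, z up. Three upright through-slots in a row along own x at -60, 0 and +60 mm; each key hangs in one by its collar on the block's top, its blade 35 mm down in the slot, wide side along the block's x
- cashbox: fixed grey steel cash drawer unit 200 mm deep (own x), 240 mm wide (own y), 156 mm high; origin under the middle of its front face, own x points into it, z up. The drawer front is the lower 72 mm of the front face; it springs out 30 mm towards own -x when the hidden bolt is withdrawn
- lock (a point): centre of the keyhole's mouth, on a square lock barrel (38 x 38 mm) standing 40 mm proud of the unit's front, 112 mm above the bench. Axes of the unit: x into the lock, z up. Slot 15.6 x 7.6 mm with 3 mm bevelled mouth, 38 mm deep; the key goes in along x until its collar meets the barrel's face, its origin then on this point
- barrel (a joint): turn of the lock barrel, rad, 0 to 0.75, growing clockwise facing the keyhole. At 0 the slot's long side leans 0.38 anticlockwise from upright, at 0.38 it is upright, at 0.75 it leans 0.37 clockwise. A fin on the barrel points along the slot. Takes about 0.05 to 0.1 N m, stays where left; the bolt is clear at about 0.55; the key has about 0.12 rad of play in the slot
- drawer (a joint): how far the spring drawer has come out, m: 0 locked shut, about 0.03 open
- table: the plywood bench, top at height 0
- tape: bystander: roll of packing tape lying flat, ring 100 mm across, 48 mm high; origin at centre of its underside
- mug: bystander: white mug 80 mm across, 95 mm high, handle reaching about 35 mm further to its own +y; origin at centre of its underside
- stapler: bystander: stapler, 140 x 36 mm, 50 mm high, long along its x; origin at centre of its underside
- carton: bystander: small carton 130 x 90 x 75 mm, long along its x; origin at centre of its underside
- spray: bystander: white capped bottle 60 mm across, 170 mm high; origin at centre of its underside
- marker: bystander: thick square marker lying flat, about 135 mm long along its x, 20 mm wide and high; origin at centre of its underside
- gun: bystander: hand tape dispenser with a roll, about 100 x 80 mm, 93 mm high; origin at centre of its underside
There are look-alikes about, which are no part of the job. Leave any blue look-alike of the key alone.

How it is judged (in metres and radians):
On the way, in this order (a step that is already met when the one before it is completed fails the run):
1. the square-bow key is lifted clear of the block in the fingers (contact force between the fingers and key above 1 N and height (world z) of key above 0.082 m), for 0.1 s.
2. held in the fingers, its tip is pressed on the bench while it swings over (35 to 70 degrees from upright) (contact force between the fingers and key above 1 N and contact force between key and table above 0.5 N and angle between key's own z axis and vertical between 0.6 and 1.22 rad), for 0.04 s.
3. it is held level (within 13 degrees), clear of the bench, the fingers pointing down (within 45 degrees) (contact force between the fingers and key above 1 N and contact force between key and table below 0.1 N and height (world z) of key above 0.04 m and angle between key's own z axis and vertical between 1.34 and 1.8 rad and (angle between the grasp point's own z axis and vertical below 0.8 rad or angle between the grasp point's own z axis and vertical above 2.34 rad)), for 0.2 s.
4. it is fully home in the lock (collar within 5 mm of its seat) (distance between key and lock below 0.005 m and angle between the z axis of key and the x axis of lock, either way round below 0.14 rad), for 0.2 s.
At the end, for the whole second after the job is handed in: The drawer has sprung out more than 20 mm, the barrel stands turned past 0.45 rad, the square-bow key is at rest fully home in the lock (origin within 5 mm of the keyhole's mouth, axis within 8 degrees), the other keys are within 15 mm and the bystanders within 30 mm of where they started (all of step 4 and value of joint drawer above 0.02 m and value of joint barrel above 0.45 rad and linear speed of key below 0.02 m/s and distance of each of tape, mug, stapler, carton, spray, marker, gun from where it was at the start of the episode below 0.03 m and distance of each of key_round, key_tee from where it was at the start of the episode below 0.015 m); the robot touches nothing.
It fails at once if the key is set down or dropped on the bench (contact force between key and table above 0.05 N and contact force between the fingers and key below 0.01 N).
It fails at once if another key is pulled from the block or knocked out (distance of any of key_round, key_tee from where it was at the start of the episode above 0.02 m).
It fails at once if a bystander is shifted more than 40 mm or tipped over (distance of any of tape, mug, stapler, carton, spray, marker, gun from where it was at the start of the episode above 0.04 m or angle between any of mug, spray's own z axis and vertical above 0.6 rad).
It also fails if it takes over 64 s, if anything falls off the work surface, if the arm or the gripper's body presses on something with over 40 N, if the wrist force passes 120 N, or if a joint passes its speed limit or range.

## Working session

There is one attempt and no reset: what is moved stays moved. The work goes in short steps, Python scripts to look and compute and a tool call to move; the robot and the scene stay as the last step left them, time stands still between calls to the robot, and variables do not carry over. Pictures are saved under pics/ and viewed, about 8 in all and at most 12, crops included, and the job is handed in when it is done.

Besides the shell and the picture viewer there is one more tool, called after "Emit:" as a command line: name --argument value ..., lists and objects as JSON in quotes. arm_command: Moves the arm, as the interface text tells. Its arguments: {"type":"object","properties":{"targets":{"type":"array"}},"required":["targets"]}

```bash
mkdir -p pics; ls; cat > h.py <<'E'
import numpy as np, cv2
from rig import bot, viewer, ticket
def cap(name,fn=None):
    c=viewer.capture(name)
    if fn: cv2.imwrite('pics/'+fn,c['frame'][:,:,::-1])
    return c
def ray(c,u,v):
    V=np.array(c['view']);R=V[:3,:3];t=V[:3,3]
    d=R.T@np.array([(u-c['cx'])/c['fx'],(v-c['cy'])/c['fy'],1]);return -R.T@t,d/np.linalg.norm(d)
def onz(c,u,v,z):
    o,d=ray(c,u,v);return o+d*(z-o[2])/d[2]
def proj(c,p):
    V=np.array(c['view']);q=V[:3,:3]@np.array(p)+V[:3,3];return np.array([c['fx']*q[0]/q[2]+c['cx'],c['fy']*q[1]/q[2]+c['cy']])
def tri(c1,p1,c2,p2):
    o1,d1=ray(c1,*p1);o2,d2=ray(c2,*p2);s=np.linalg.lstsq(np.c_[d1,-d2],o2-o1,rcond=None)[0]
    a=o1+s[0]*d1;b=o2+s[1]*d2;return (a+b)/2,np.linalg.norm(a-b)
E
python3 - <<'E'
from h import *
import pickle
np.set_printoptions(precision=4,suppress=True)
cs={}
for n in ['scene','top','wrist']:
    c=cap(n,n+'0.png');cs[n]=c;o,d=ray(c,320,240);print(n,c['fx'],o,d)
pickle.dump(cs,open('c0.pkl','wb'))
print(bot.read_state())
E
```

```text
pics
scene 567.6665812326289 [1.2125 0.4524 1.094 ] [-0.5253 -0.3459 -0.7774]
top 583.0530923447174 [0.3832 0.0444 1.3387] [ 0.1159 -0.0102 -0.9932]
wrist 333.05075796306284 [0.137  0.6131 0.3822] [ 0.2328 -0.0773 -0.9694]
{'time_s': 0.15, 'joint_positions': array([ 61.1631,  30.2662,  82.1379,  -0.002 ,  67.6889, -10.2277]), 'qvel': array([ 0.038 , -0.1653, -0.126 ,  0.0021,  0.0031,  0.0623]), 'tau': array([  0.0006, -44.0428, -17.6841,   0.0634,   0.0553,  -0.0001]), 'position': array([0.1992, 0.5919, 0.2915]), 'tcp_rot': array([[ 0.3191,  0.9477, -0.0008],
       [ 0.9477, -0.3191, -0.0014],
       [-0.0016, -0.0003, -1.    ]]), 'force': array([0.0467, 0.2993, 0.1379]), 'moment': array([-0.008 , -0.043 , -0.0424]), 'opening': 0.9995258028888852}
```

View pics/scene0.png

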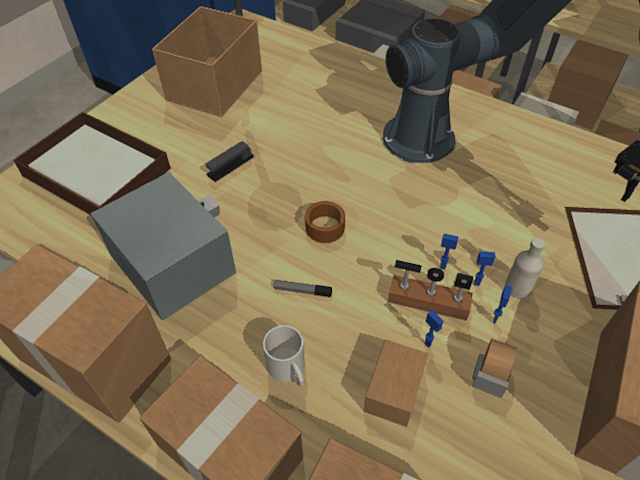

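View pics/top0.png

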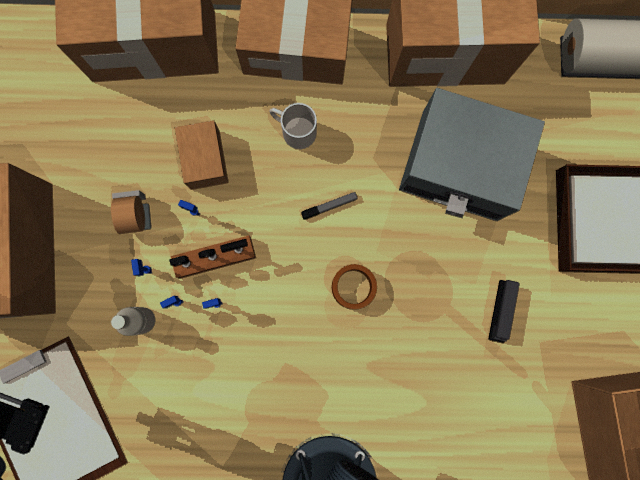

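Scene: T-bar (407,267), round bow (435,274), square bow (463,282) in the block; blue look-alikes at (449,242), (485,260), (503,302), (433,326). Top: square is the leftmost, (180,262). The lock is at scene (210,207), top (457,205). I'll check the choice in one close composite.

```bash
python3 - <<'E'
from h import *
import pickle
cs=pickle.load(open('c0.pkl','rb'))
def crop(n,x,y,w,h,s): return cv2.resize(cs[n]['frame'][y:y+h,x:x+w,::-1],None,fx=s,fy=s,interpolation=cv2.INTER_CUBIC)
a=crop('scene',385,255,100,75,4);b=crop('top',160,225,100,75,4)
c=crop('scene',180,180,50,37.5.__int__()+0,8)[:300];d=crop('top',430,180,50,37,8)
c=cv2.resize(c,(400,300));d=cv2.resize(d,(400,300))
cv2.imwrite('pics/comp.png',np.vstack([np.hstack([a,b]),np.hstack([c,d])]))
E
```

```text
(no output)
```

View pics/comp.png

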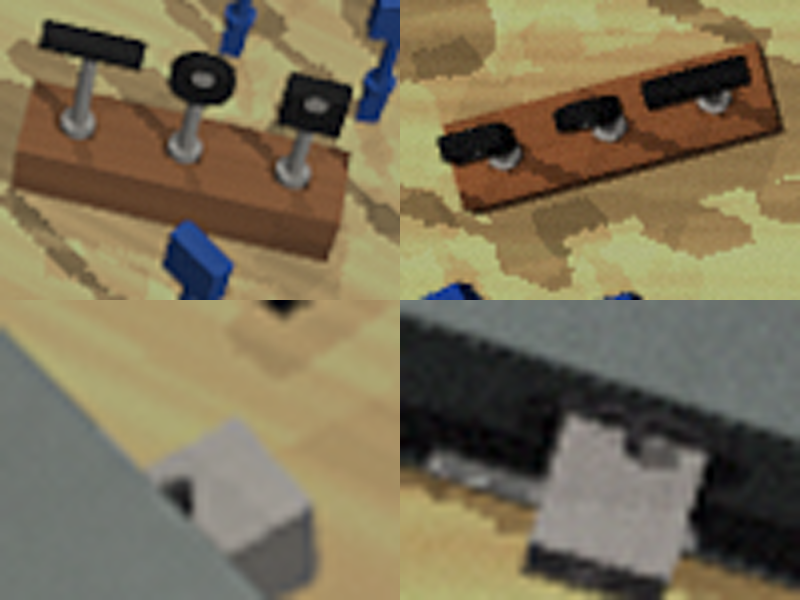

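Confirmed: square bow at scene (463,281), top (180,261), beyond it the round and T. The lock barrel's top face in the top view spans about (446,210)–(463,214) at the front edge. Measure now.

```bash
python3 - <<'E'
from h import *
import pickle
np.set_printoptions(precision=4,suppress=True)
cs=pickle.load(open('c0.pkl','rb'));S,T=cs['scene'],cs['top']
sub=lambda c,x,y,w,h:c['frame'][y:y+h,x:x+w].astype(int)
def blobs(m,x,y,mina=20):
    n,l,st,ce=cv2.connectedComponentsWithStats(m.astype(np.uint8),connectivity=4)
    return sorted([(tuple(np.round(ce[i]+[x,y],1)),int(st[i][4])) for i in range(1,n) if st[i][4]>=mina])
for n,(x,y,w,h) in {'scene':(385,255,100,60),'top':(160,225,100,75)}.items():
    f=sub(cs[n],x,y,w,h);print(n,'dark',blobs((f.max(2)<48),x,y))
# block top face via collars (scene) at z=.046
sc=[(458,298),(431,292.5),(404.5,286)];tc=[(286.3-0,0)]
for p in sc: print('collar',onz(S,*p,0.046))
# block top from top view
f=sub(T,160,225,100,75);m=(f[:,:,0]>1.7*f[:,:,2])&(f[:,:,0]>60)&(f[:,:,1]<f[:,:,0]*.66)
m=cv2.morphologyEx(m.astype(np.uint8),cv2.MORPH_CLOSE,np.ones((7,7)))
cn=max(cv2.findContours(m,0,2)[0],key=cv2.contourArea);r=cv2.minAreaRect(cn);bx=cv2.boxPoints(r)+[160,225];print(r,bx)
P=[onz(T,*p,0.04) for p in bx];print(np.array(P),[np.linalg.norm(P[i]-P[i-1]) for i in range(4)])
# cash box top
f=T['frame'].astype(int);m=((f.max(2)-f.min(2))<25)&(f.max(2)>70)&(f.max(2)<150);m[:, :395]=0;m[:,555:]=0;m[:80]=0;m[235:]=0
m=cv2.morphologyEx(m.astype(np.uint8),cv2.MORPH_OPEN,np.ones((15,15)))
cn=max(cv2.findContours(m,0,2)[0],key=cv2.contourArea);q=cv2.approxPolyDP(cn,8,True)[:,0];print(q)
P=np.array([onz(T,*p,0.156) for p in q]);print(P,[np.linalg.norm(P[i]-P[i-1]) for i in range(len(P))])
for p in [(446,210.2),(463.5,214.6),(450.6,193.8),(468.4,199.1)]: print('barrel',onz(T,*p,.131))
E
```

```text
scene dark [((np.float64(407.7), np.float64(265.8)), 173), ((np.float64(435.0), np.float64(274.2)), 147), ((np.float64(463.4), np.float64(280.9)), 184)]
top dark [((np.float64(179.2), np.float64(260.5)), 140), ((np.float64(206.9), np.float64(253.1)), 110), ((np.float64(233.6), np.float64(245.3)), 202)]
collar [0.4796 0.3304 0.046 ]
collar [0.4983 0.274  0.046 ]
collar [0.5143 0.2165 0.046 ]
((52.34698486328125, 31.3062744140625), (22.093246459960938, 81.27536010742188), 75.12431335449219) [[170.2354 256.0625]
 [248.7868 235.1973]
 [254.4586 256.5501]
 [175.9072 277.4153]]
[[0.4911 0.3637 0.04  ]
 [0.5419 0.1909 0.04  ]
 [0.4942 0.1765 0.04  ]
 [0.4439 0.3487 0.04  ]] [np.float64(0.049505082620087), np.float64(0.1801665315514976), np.float64(0.04980777515967462), np.float64(0.17940495016185026)]
[[434  92]
 [413 175]
 [520 205]
 [540 120]]
[[ 0.8416 -0.2018  0.156 ]
 [ 0.6615 -0.1578  0.156 ]
 [ 0.6036 -0.3797  0.156 ]
 [ 0.7864 -0.4256  0.156 ]] [np.float64(0.2305369877525676), np.float64(0.18547793183873737), np.float64(0.22933322825754754), np.float64(0.18845264020547334)]
barrel [ 0.5934 -0.2318  0.131 ]
barrel [ 0.5849 -0.2687  0.131 ]
barrel [ 0.6288 -0.2417  0.131 ]
barrel [ 0.6183 -0.2794  0.131 ]
```

```bash
python3 - <<'E'
from h import *
import pickle
np.set_printoptions(precision=4,suppress=True)
cs=pickle.load(open('c0.pkl','rb'));S,T=cs['scene'],cs['top']
for n,a,b in [('sq',(463.4,280.9),(179.2,260.5)),('rd',(435,274.2),(206.9,253.1)),('tee',(407.7,265.8),(233.6,245.3))]: print(n,*tri(S,a,T,b))
for n,a,b in [('blue1',(449,242),(211,303)),('blue2',(485,260),(171,301)),('blue3',(504,300),(140,267)),('blue4',(433,322),(188,207))]: print(n,*tri(S,a,T,b))
for n,p,z in [('spray',(121,321),.17),('tape',(354,286),.048),('marker',(330,206),.02),('mug',(298,126),.09),('carton',(200,155),.075),('gun',(130,212),.08),('stapler',(504,311),.05)]: print(n,onz(T,*p,z))
# lock in scene: predicted front top corners and barrel
for p in [(.5934,-.2318,.131),(.5849,-.2687,.131),(.589,-.25,.112)]: print(proj(S,p),proj(T,p))
E
```

```text
sq [0.4763 0.3288 0.1062] 0.0014640465207289154
rd [0.4933 0.2708 0.1072] 0.0010295121602130646
tee [0.5105 0.2137 0.1154] 0.00036883446994889177
blue1 [0.3891 0.2582 0.0989] 0.0006564392816804907
blue2 [0.391  0.3446 0.0952] 0.0022314641132276645
blue3 [0.4616 0.4174 0.0864] 0.003822631249728005
blue4 [0.5937 0.3173 0.0943] 0.0009841059096978616
spray [0.3496 0.4218 0.17  ]
tape [ 0.4333 -0.0461  0.048 ]
marker [0.6161 0.0097 0.02  ]
mug [0.7811 0.0856 0.09  ]
carton [0.714  0.3012 0.075 ]
gun [0.5819 0.4461 0.08  ]
stapler [ 0.3855 -0.3775  0.05  ]
[219.2107 202.6982] [445.9839 210.2101]
[209.1753 194.1879] [463.4847 214.6089]
[215.5166 203.9764] [452.4634 213.9214]
```

```bash
cat >> h.py <<'E'
from scipy.spatial.transform import Rotation as Ro
np.set_printoptions(precision=3,suppress=True)
def toolR(yaw,tilt=0,roll=0):
    """tool x at yaw deg, z down; forward e = tool y. tilt>0: fingers swing forward (about tool x); roll about tool y"""
    a=np.radians(yaw);x=np.array([np.cos(a),np.sin(a),0]);z=np.array([0,0,-1.]);R=np.c_[x,np.cross(z,x),z]
    return R@Ro.from_rotvec([0,roll,0],degrees=True).as_matrix()@Ro.from_rotvec([-tilt,0,0],degrees=True).as_matrix()
def plan(g,R,d=0.051):
    """offsets to bring grasp point to g with rotation R"""
    s=bot.read_state();R0=np.array(s['tcp_rot']);p=np.array(g)-d*R[:,2]
    print('off cm',R0.T@(p-s['position'])*100,'rot',np.degrees(Ro.from_matrix(R0.T@R).as_rotvec()))
def show():
    s=bot.read_state();R=np.array(s['tcp_rot']);print('t',s['time_s'],'tcp',s['position'],'grasp',s['position']+.051*R[:,2],'F',s['force'],'op',s['opening'],'q',s['joint_positions'],'\nR',R)
E
python3 - <<'E'
from h import *
plan([.4763,.3288,.107+.1],toolR(16.5))
R=toolR(0,20);print(R[:,2],R[:,1])
E
```

```text
off cm [-16.092  34.658   3.368] rot [ 0.03   0.092 54.891]
[ 0.    -0.342 -0.94 ] [ 0.    -0.94   0.342]
```

Emit:
arm_command --targets '[{"offset": [-8,17.3,1],"rot": [0,0,27],"gripper": 0.3},{"offset": [-12,26,2],"rot": [0,0,40],"gripper": 0.3},{"offset": [-16.1,34.7,3.4],"rot": [0,0,54.9],"gripper": 0.3},{"offset": [-16.1,34.7,3.4],"rot": [0,0,54.9],"gripper": 0.3},{"offset": [-16.1,34.7,3.4],"rot": [0,0,54.9],"gripper": 0.3},{"offset": [-16.1,34.7,3.4],"rot": [0,0,54.9],"gripper": 0.3},{"offset": [-16.1,34.7,3.4],"rot": [0,0,54.9],"gripper": 0.3},{"offset": [-16.1,34.7,3.4],"rot": [0,0,54.9],"gripper": 0.3}]'

```text
time_s: 0.95
position: [0.479, 0.3265, 0.2578]
tcp_rot: [[0.96, 0.281, 0.0], [0.281, -0.96, -0.001], [0.0, 0.001, -1.0]]
force: [0.2, 0.6, -0.1]
opening: 0.699
```

Emit:
arm_command --targets '[{"offset": [0,0,0],"rot": [0,0,0],"gripper": 0.3},{"offset": [0,0,0],"rot": [0,0,0],"gripper": 0.3}]'

```text
time_s: 1.15
position: [0.4771, 0.3283, 0.2578]
tcp_rot: [[0.959, 0.282, -0.001], [0.282, -0.959, -0.0], [-0.001, -0.0, -1.0]]
force: [-1.3, -0.5, 0.8]
opening: 0.706
```

```bash
python3 - <<'E'
from h import *
show();plan([.4763,.3288,.107],toolR(16.5))
c=cap('wrist','w1.png');print(proj(c,[.4763,.3288,.124]),proj(c,[.4763,.3288,.107]))
f=c['frame'].astype(int);m=(f.max(2)<48).astype(np.uint8)
n,l,st,ce=cv2.connectedComponentsWithStats(m);print([(ce[i],st[i]) for i in range(1,n) if st[i][4]>150])
E
```

```text
t 1.15 tcp [0.477 0.328 0.258] grasp [0.477 0.328 0.207] F [-1.33  -0.462  0.751] op 0.7059843117942137 q [23.469 29.122 90.811  0.031 60.147  7.089] 
R [[ 0.959  0.282 -0.001]
 [ 0.282 -0.959 -0.   ]
 [-0.001 -0.    -1.   ]]
off cm [-0.046 -0.071  9.978] rot [-0.017  0.082 -0.136]
[316.991 252.24 ] [317.143 245.911]
[(array([320.343, 246.975]), array([311, 221,  19,  53, 960], dtype=int32)), (array([297.978, 395.823]), array([     0,    264,    640,    216, 100207], dtype=int32)), (array([245.765, 282.759]), array([222, 269,  39,  25, 614], dtype=int32)), (array([389.098, 279.627]), array([379, 269,  26,  23, 410], dtype=int32)), (array([632.346, 292.731]), array([618, 286,  22,  18, 182], dtype=int32)), (array([319.187, 334.639]), array([313, 324,  15,  19, 166], dtype=int32))]
```

View pics/w1.png

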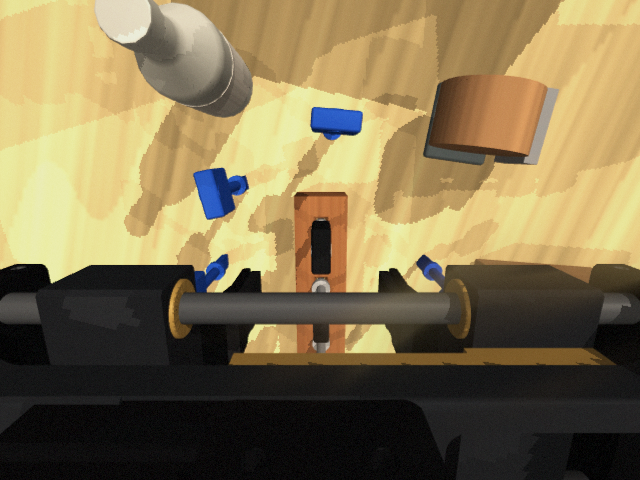

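The square bow at (320,247) is centred between the fingers (262 and 379); spray, gun and blue keys are clear of the fingers. Descend and close.

Emit:
arm_command --targets '[{"offset": [0,-0.05,4],"rot": [0,0,0],"gripper": 0.3},{"offset": [0,-0.05,7.5],"rot": [0,0,0],"gripper": 0.3},{"offset": [0,-0.05,10],"rot": [0,0,0],"gripper": 0.3},{"offset": [0,-0.05,10],"rot": [0,0,0],"gripper": 0.3},{"offset": [0,-0.05,10],"rot": [0,0,0],"gripper": 1},{"offset": [0,-0.05,10],"rot": [0,0,0],"gripper": 1},{"offset": [0,-0.05,10],"rot": [0,0,0],"gripper": 1},{"offset": [0,-0.05,10],"rot": [0,0,0],"gripper": 1}]'

```text
time_s: 2.0
position: [0.4773, 0.3299, 0.1597]
tcp_rot: [[0.959, 0.284, 0.002], [0.284, -0.959, 0.001], [0.003, -0.0, -1.0]]
force: [0.4, -0.1, -0.4]
opening: 0.421
```

Emit:
arm_command --targets '[{"offset": [0,0,0],"rot": [0,0,0],"gripper": 1},{"offset": [0,0,0],"rot": [0,0,0],"gripper": 1}]'

```text
time_s: 2.2
position: [0.4769, 0.3295, 0.1587]
tcp_rot: [[0.959, 0.284, 0.001], [0.284, -0.959, 0.0], [0.001, -0.0, -1.0]]
force: [-0.4, -0.2, 0.5]
opening: 0.242
```

Emit:
arm_command --targets '[{"offset": [0,0,0],"rot": [0,0,0],"gripper": 1},{"offset": [0,0,0],"rot": [0,0,0],"gripper": 1},{"offset": [0,0,0],"rot": [0,0,0],"gripper": 1},{"offset": [0,0,0],"rot": [0,0,0],"gripper": 1}]'

```text
time_s: 2.6
position: [0.4769, 0.3295, 0.1584]
tcp_rot: [[0.959, 0.284, 0.0], [0.284, -0.959, 0.0], [0.0, 0.0, -1.0]]
force: [-1.1, -0.1, 2.5]
opening: 0.159
```

Emit:
arm_command --targets '[{"offset": [0,0,-2],"rot": [0,0,0],"gripper": 1},{"offset": [0,0,-5],"rot": [0,0,0],"gripper": 1},{"offset": [0,0,-9],"rot": [0,0,0],"gripper": 1},{"offset": [0,0,-13],"rot": [0,0,0],"gripper": 1},{"offset": [0,0,-16],"rot": [0,0,0],"gripper": 1},{"offset": [0,0,-16],"rot": [0,0,0],"gripper": 1},{"offset": [0,0,-16],"rot": [0,0,0],"gripper": 1}]'

```text
time_s: 3.3
position: [0.4765, 0.3294, 0.3183]
tcp_rot: [[0.959, 0.284, 0.0], [0.284, -0.959, 0.0], [0.0, 0.0, -1.0]]
force: [-0.1, -0.2, -0.5]
opening: 0.16
```

```bash
python3 - <<'E'
from h import *
show();plan([.51,-.205,.24],toolR(-104.2))
c=cap('wrist','w2.png')
E
```

```text
t 3.3 tcp [0.476 0.329 0.318] grasp [0.476 0.329 0.267] F [-0.064 -0.217 -0.471] op 0.15957506005465139 q [23.61  24.99  87.105 -0.002 67.887  7.115] 
R [[ 0.959  0.284  0.   ]
 [ 0.284 -0.959  0.   ]
 [ 0.     0.    -1.   ]]
off cm [-11.958  52.192   2.73 ] rot [ -0.019  -0.011 120.695]
```

Emit:
arm_command --targets '[{"offset": [-1.5,4.5,0],"rot": [0,0,8],"gripper": 1},{"offset": [-3,9,0],"rot": [0,0,16],"gripper": 1},{"offset": [-4.5,13.5,0],"rot": [0,0,24],"gripper": 1},{"offset": [-6,18,0],"rot": [0,0,32],"gripper": 1},{"offset": [-6,22.5,0],"rot": [0,0,40],"gripper": 1},{"offset": [-6,27,0],"rot": [0,0,48],"gripper": 1},{"offset": [-7,31,0],"rot": [0,0,56],"gripper": 1},{"offset": [-8,35,0],"rot": [0,0,64],"gripper": 1}]'

```text
time_s: 4.15
position: [0.4984, -0.0304, 0.3161]
tcp_rot: [[0.671, -0.742, -0.005], [-0.742, -0.671, 0.001], [-0.004, 0.002, -1.0]]
force: [1.0, -0.3, -1.1]
opening: 0.16
```

```bash
python3 - <<'E'
from h import *
show();plan([.51,-.205,.20],toolR(-104.2))
E
```

```text
t 4.15 tcp [ 0.498 -0.03   0.316] grasp [ 0.498 -0.03   0.265] F [ 0.971 -0.298 -1.076] op 0.1602639440050992 q [-16.339  18.863  98.001   0.004  63.406  31.521] 
R [[ 0.671 -0.742 -0.005]
 [-0.742 -0.671  0.001]
 [-0.004  0.002 -1.   ]]
off cm [13.747 10.839  6.478] rot [ 0.241  0.146 56.338]
```

Emit:
arm_command --targets '[{"offset": [3,3,0],"rot": [0,0,8],"gripper": 1},{"offset": [6,6,1],"rot": [0,0,16],"gripper": 1},{"offset": [9,9,2],"rot": [0,0,24],"gripper": 1},{"offset": [12,10.8,4],"rot": [0,0,32],"gripper": 1},{"offset": [13.7,10.8,5],"rot": [0,0,40],"gripper": 1},{"offset": [13.7,10.8,6],"rot": [0,0,48],"gripper": 1},{"offset": [13.7,10.8,6.5],"rot": [0,0,56],"gripper": 1},{"offset": [13.7,10.8,6.5],"rot": [0,0,56],"gripper": 1}]'

```text
time_s: 4.95
position: [0.5107, -0.2022, 0.2501]
tcp_rot: [[-0.234, -0.972, -0.006], [-0.972, 0.234, 0.004], [-0.002, 0.007, -1.0]]
force: [-0.1, 0.4, -0.9]
opening: 0.161
```

```bash
python3 - <<'E'
from h import *
import pickle
show();plan([.51,-.205,.118],toolR(-104.2,-15))
cs={n:cap(n) for n in ['scene','top','wrist']};pickle.dump(cs,open('c1.pkl','wb'))
W=cs['wrist']['frame'][:,:,::-1]; S=cv2.resize(cs['scene']['frame'][120:270,150:350,::-1],None,fx=2,fy=2,interpolation=2)
T=cv2.resize(cs['top']['frame'][170:320,390:590,::-1],None,fx=2,fy=2,interpolation=2)
cv2.imwrite('pics/v1.png',np.vstack([cv2.resize(W,(400,300)),S]))
cv2.imwrite('pics/v1.png',np.hstack([cv2.resize(W,(400,300)),S]))
E
```

```text
t 4.95 tcp [ 0.511 -0.202  0.25 ] grasp [ 0.51  -0.202  0.199] F [-0.051  0.415 -0.914] op 0.16119714561323298 q [-33.256  27.688  95.304  -0.     57.415  70.277] 
R [[-0.234 -0.972 -0.006]
 [-0.972  0.234  0.004]
 [-0.002  0.007 -1.   ]]
off cm [0.295 1.269 8.294] rot [15.384  0.221  0.646]
```

View pics/v1.png

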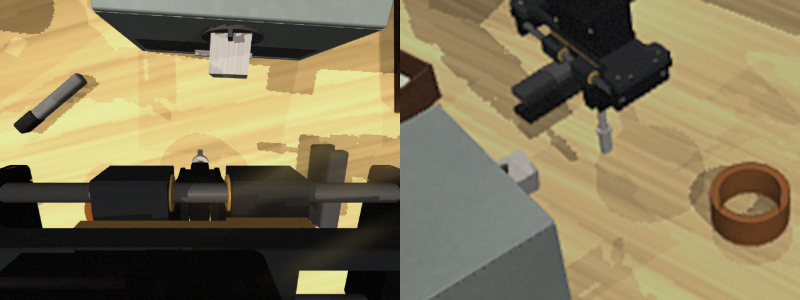

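Emit:
arm_command --targets '[{"offset": [0.1,0.3,3],"rot": [5,0,0],"gripper": 1},{"offset": [0.1,0.8,6],"rot": [10,0,0.3],"gripper": 1},{"offset": [0.3,1.3,8.3],"rot": [15,0,0.5],"gripper": 1},{"offset": [0.3,1.3,8.3],"rot": [15,0,0.5],"gripper": 1},{"offset": [0.3,1.3,8.3],"rot": [15,0,0.5],"gripper": 1}]'

```text
time_s: 5.6
position: [0.4992, -0.2028, 0.1706]
tcp_rot: [[-0.241, -0.938, 0.25], [-0.97, 0.233, -0.061], [-0.001, -0.258, -0.966]]
force: [0.7, -0.6, -0.7]
opening: 0.154
```

```bash
python3 - <<'E'
from h import *
show()
s=bot.read_state();g=s['position']+.051*s['tcp_rot'][:,2];tip=g+.102*s['tcp_rot'][:,2];print('tip',tip)
plan(g-[0,0,tip[2]+.003],toolR(-104.2,-15))
E
```

```text
t 5.6 tcp [ 0.499 -0.203  0.171] grasp [ 0.512 -0.206  0.121] F [ 0.695 -0.567 -0.741] op 0.15368663125422277 q [-36.577  31.64  109.429  13.332  25.739  56.041] 
R [[-0.241 -0.938  0.25 ]
 [-0.97   0.233 -0.061]
 [-0.001 -0.258 -0.966]]
tip [ 0.538 -0.212  0.023]
off cm [-0.008  0.67   2.488] rot [0.074 0.129 0.211]
```

Emit:
arm_command --targets '[{"offset": [0,0.3,1.2],"rot": [0,0,0.2],"gripper": 1},{"offset": [0,0.5,1.9],"rot": [0,0,0.2],"gripper": 1},{"offset": [0,0.6,2.3],"rot": [0,0,0.2],"gripper": 1},{"offset": [0,0.67,2.5],"rot": [0,0,0.2],"gripper": 1}]'

```text
time_s: 6.0
position: [0.501, -0.2038, 0.1479]
tcp_rot: [[-0.244, -0.935, 0.257], [-0.97, 0.235, -0.065], [0.001, -0.265, -0.964]]
force: [-9.3, 3.1, 35.9]
opening: 0.16
```

```bash
cat > arc.py <<'E'
from h import *
import sys
def arc(ph0,phs,tilts,press,P):
    s=bot.read_state();R0=np.array(s['tcp_rot']);e=np.array([.969,-.245,0])
    for ph,a in zip(phs,tilts):
        f=np.radians(ph);g=P+.102*(-e*np.sin(f)+np.array([0,0,np.cos(f)]))-[0,0,press]
        R=toolR(-104.2,-a);p=g-.051*R[:,2]
        print(ph,a,np.round(R0.T@(p-s['position'])*100,2),np.round(Ro.from_matrix(R0.T@R).as_rotvec(degrees=True),1))
if __name__=='__main__':
    show();s=bot.read_state();P=s['position']+.153*s['tcp_rot'][:,2];print('tip',P);P[2]=0
    arc(15,[18,22,26,30,34,38,42,46],[14,12,10,8,6,4,2,0],.004,P)
E
python3 arc.py
```

```text
t 6.0 tcp [ 0.501 -0.204  0.148] grasp [ 0.514 -0.207  0.099] F [-9.315  3.071 35.936] op 0.15950998798124041 q [-36.558  34.249 110.185  15.575  22.02   53.814] 
R [[-0.244 -0.935  0.257]
 [-0.97   0.235 -0.065]
 [ 0.001 -0.265 -0.964]]
tip [ 0.54  -0.214  0.   ]
18 14 [0.   0.46 0.44] [-1.4 -0.   0.1]
22 12 [0.   0.99 0.5 ] [-3.4 -0.   0.1]
26 10 [0.   1.52 0.62] [-5.4 -0.   0.1]
30 8 [0.   2.03 0.8 ] [-7.4 -0.   0.1]
34 6 [0.   2.54 1.03] [-9.4 -0.   0.1]
38 4 [0.   3.03 1.31] [-11.4  -0.    0.1]
42 2 [0.   3.5  1.65] [-13.4  -0.    0.1]
46 0 [0.   3.96 2.03] [-15.4  -0.    0.1]
```

Emit:
arm_command --targets '[{"offset": [0,0.33,0],"rot": [-1.4,0,0],"gripper": 1},{"offset": [0,0.86,0.05],"rot": [-3.4,0,0],"gripper": 1},{"offset": [0,1.39,0.15],"rot": [-5.4,0,0],"gripper": 1},{"offset": [0,1.9,0.32],"rot": [-7.4,0,0],"gripper": 1}]'

```text
time_s: 6.4
position: [0.4849, -0.1999, 0.1395]
tcp_rot: [[-0.245, -0.96, 0.135], [-0.97, 0.242, -0.036], [0.001, -0.14, -0.99]]
force: [-0.4, 1.2, 10.4]
opening: 0.158
```

```bash
python3 - <<'E'
from h import *
show()
c=cap('wrist');cv2.imwrite('pics/w3.png',c['frame'][150:450,120:520,::-1])
c2=cap('scene');cv2.imwrite('pics/v2.png',np.hstack([c['frame'][150:450,120:520,::-1],cv2.resize(c2['frame'][145:245,185:318,::-1],(400,300))]))
E
```

```text
t 6.4 tcp [ 0.485 -0.2    0.14 ] grasp [ 0.492 -0.202  0.089] F [-0.428  1.224 10.419] op 0.15796496086379846 q [-35.963  35.041 108.415   5.942  29.187  63.214] 
R [[-0.245 -0.96   0.135]
 [-0.97   0.242 -0.036]
 [ 0.001 -0.14  -0.99 ]]
```

View pics/v2.png

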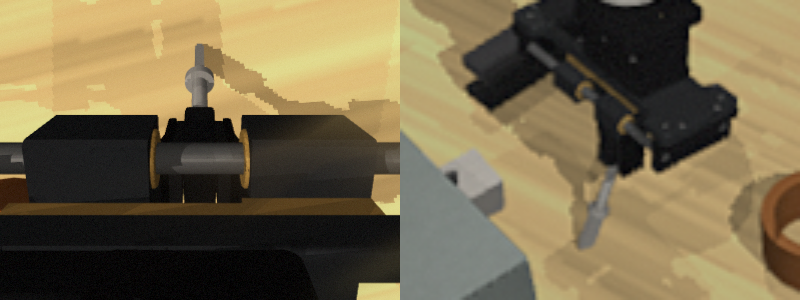

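```bash
python3 - <<'E'
from arc import *
arc(0,[35,40,45,50,55,60,64,68],[5,2,-1,-4,-7,-10,-13,-15],.001,np.array([.541,-.2145,0]))
E
```

```text
35 5 [0.05 0.52 0.51] [-2.9 -0.   0.1]
40 2 [0.05 1.02 0.97] [-5.9 -0.   0.1]
45 -1 [0.05 1.49 1.5 ] [-8.9 -0.1  0.1]
50 -4 [0.05 1.91 2.12] [-11.9  -0.1   0.1]
55 -7 [0.04 2.29 2.81] [-14.9  -0.1   0.1]
60 -10 [0.04 2.61 3.56] [-17.9  -0.1   0.1]
64 -13 [0.04 2.77 4.22] [-20.9  -0.1   0.1]
68 -15 [0.04 2.99 4.89] [-22.9  -0.1   0.1]
```

Emit:
arm_command --targets '[{"offset": [0,0.5,0.5],"rot": [-3,0,0],"gripper": 1},{"offset": [0,1.0,0.95],"rot": [-6,0,0],"gripper": 1},{"offset": [0,1.5,1.5],"rot": [-9,0,0],"gripper": 1},{"offset": [0,1.9,2.1],"rot": [-12,0,0],"gripper": 1},{"offset": [0,2.3,2.8],"rot": [-15,0,0],"gripper": 1}]'

```text
time_s: 7.0
position: [0.4648, -0.1946, 0.1077]
tcp_rot: [[-0.245, -0.962, -0.123], [-0.97, 0.243, 0.031], [0.0, 0.127, -0.992]]
force: [-2.2, -1.1, 8.9]
opening: 0.158
```

```bash
python3 - <<'E'
from arc import *
show()
arc(0,[58,61,64,66,68],[-9,-11,-13,-14,-15],.001,np.array([.541,-.2145,0]))
E
```

```text
t 7.0 tcp [ 0.465 -0.195  0.108] grasp [ 0.459 -0.193  0.057] F [-2.192 -1.126  8.855] op 0.157825471944122 q [-34.231  40.141 103.128  -3.663  43.644  72.732] 
R [[-0.245 -0.962 -0.123]
 [-0.97   0.243  0.031]
 [ 0.     0.127 -0.992]]
58 -9 [ 0.06 -0.08  0.42] [-1.7 -0.   0. ]
61 -11 [ 0.06 -0.05  0.92] [-3.7 -0.   0. ]
64 -13 [ 0.06 -0.04  1.43] [-5.7 -0.   0. ]
66 -14 [ 0.06 -0.02  1.78] [-6.7 -0.   0. ]
68 -15 [ 0.06 -0.01  2.14] [-7.7 -0.   0. ]
```

Emit:
arm_command --targets '[{"offset": [0,0,0.45],"rot": [-2,0,0],"gripper": 1},{"offset": [0,0,0.95],"rot": [-4,0,0],"gripper": 1},{"offset": [0,0,1.45],"rot": [-6,0,0],"gripper": 1},{"offset": [0,0,1.9],"rot": [-7.5,0,0],"gripper": 1},{"offset": [0,0,2.15],"rot": [-8,0,0],"gripper": 1}]'

```text
time_s: 7.5
position: [0.4612, -0.1934, 0.0855]
tcp_rot: [[-0.245, -0.935, -0.258], [-0.97, 0.236, 0.066], [-0.001, 0.267, -0.964]]
force: [-3.1, 0.8, 6.3]
opening: 0.161
```

```bash
python3 - <<'E'
from h import *
show();s=bot.read_state();g=s['position']+.051*s['tcp_rot'][:,2]
plan(g+[0,0,.09],toolR(-104.2,0))
E
```

```text
t 7.5 tcp [ 0.461 -0.193  0.085] grasp [ 0.448 -0.19   0.036] F [-3.057  0.843  6.279] op 0.16104334659694391 q [-33.185  44.235  99.291  -6.361  51.315  75.589] 
R [[-0.245 -0.935 -0.258]
 [-0.97   0.236  0.066]
 [-0.001  0.267 -0.964]]
off cm [-0.008  3.76  -8.489] rot [15.467  0.024  0.051]
```

Emit:
arm_command --targets '[{"offset": [0,0.3,-1],"rot": [0,0,0],"gripper": 1},{"offset": [0,1,-3],"rot": [3,0,0],"gripper": 1},{"offset": [0,2,-5],"rot": [8,0,0],"gripper": 1},{"offset": [0,3,-7],"rot": [14,0,0],"gripper": 1},{"offset": [0,4,-8.5],"rot": [20.5,0,0],"gripper": 1},{"offset": [0,4,-8.5],"rot": [20.5,0,0],"gripper": 1},{"offset": [0,4,-8.5],"rot": [20.5,0,0],"gripper": 1},{"offset": [0,4,-8.5],"rot": [20.5,0,0],"gripper": 1}]'

```text
time_s: 8.3
position: [0.4464, -0.1899, 0.1768]
tcp_rot: [[-0.245, -0.966, 0.087], [-0.97, 0.244, -0.02], [-0.001, -0.089, -0.996]]
force: [0.5, 0.1, 0.1]
opening: 0.163
```

```bash
python3 - <<'E'
from h import *
import pickle
show()
cs={n:cap(n) for n in ['scene','top','wrist']};pickle.dump(cs,open('c2.pkl','wb'))
c,S=cs['wrist'],cs['scene']
cv2.imwrite('pics/v3.png',np.hstack([c['frame'][20:320,220:620,::-1],cv2.resize(S['frame'][145:245,185:318,::-1],(400,300))]))
E
```

```text
t 8.3 tcp [ 0.446 -0.19   0.177] grasp [ 0.451 -0.191  0.126] F [0.496 0.065 0.122] op 0.16268096059213993 q [-37.306  29.459 110.938   3.631  34.983  63.987] 
R [[-0.245 -0.966  0.087]
 [-0.97   0.244 -0.02 ]
 [-0.001 -0.089 -0.996]]
```

View pics/v3.png

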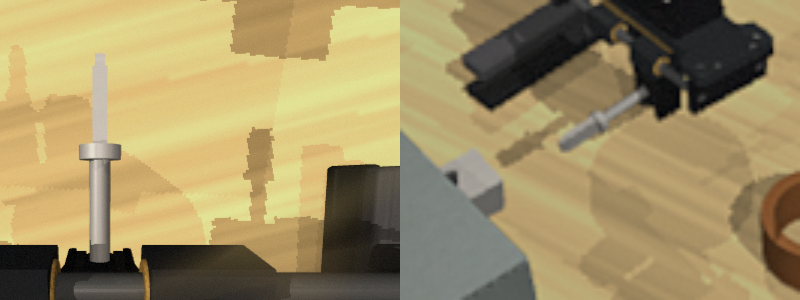

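Key hangs level: tip at wrist (320,73), collar (320,165), blade straight ahead. Now the lock in detail from the earlier wrist frame, plus the key's slope from the scene view.

```bash
python3 - <<'E'
from h import *
import pickle
c1=pickle.load(open('c1.pkl','rb'))['wrist'];c2=pickle.load(open('c2.pkl','rb'));W=c2['wrist'];S=c2['scene']
s=bot.read_state();R=np.array(s['tcp_rot']);g=s['position']+.051*R[:,2]
# key slope from scene: grey pixels
f=S['frame'][170:210,228:272].astype(int);m=((f.max(2)-f.min(2))<30)&(f.max(2)>95)
n,l,st,ce=cv2.connectedComponentsWithStats(m.astype(np.uint8));i=1+np.argmax(st[1:,4]);yx=np.argwhere(l==i);print(st[i])
vx,vy,x0,y0=cv2.fitLine(yx[:,::-1].astype(np.float32),cv2.DIST_L2,0,.01,.01).ravel();x0+=228;y0+=170
t=(yx[:,::-1]+[228,170]-[x0,y0])@[vx,vy];print('ext',t.min(),t.max())
pts=[]
for k in (t.min(),t.max()):
    o,d=ray(S,x0+k*vx,y0+k*vy);nx=R[:,0];pts.append(o+d*(nx@(g-o))/(nx@d))
print(np.array(pts));dd=pts[0]-pts[1];print('slope deg (first-second)',np.degrees(np.arctan2(dd[2],np.hypot(*dd[:2]))),np.linalg.norm(dd))
print('grasp-frame tip proj wrist',proj(W,g+.102*np.array([.969,-.245,0])),'scene',proj(S,g+.102*np.array([.969,-.245,0])))
cv2.imwrite('pics/lk.png',cv2.resize(c1['frame'][25:145,390:550,::-1],None,fx=5,fy=5,interpolation=cv2.INTER_CUBIC))
E
```

```text
[ 10   5  28  20 148]
ext -15.472264018259011 17.5333813164616
[[ 0.547 -0.215  0.13 ]
 [ 0.466 -0.194  0.133]]
slope deg (first-second) -2.464773965975689 0.08339737293914995
grasp-frame tip proj wrist [319.498  72.498] scene [237.071 195.4  ]
```

View pics/lk.png

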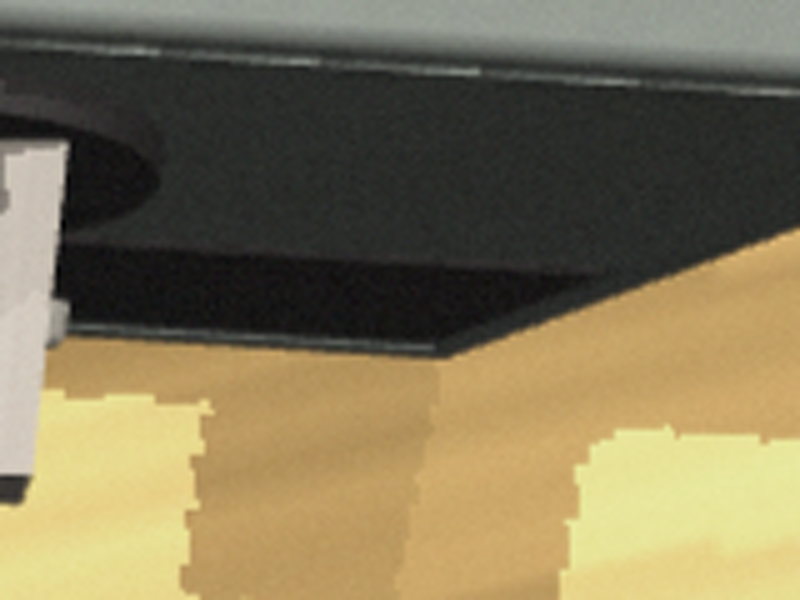

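```bash
python3 - <<'E'
from h import *
import pickle
c1=pickle.load(open('c1.pkl','rb'))['wrist']
f=c1['frame'][30:140,310:430].astype(int);m=(f.min(2)>120)&((f.max(2)-f.min(2))<45)
n,l,st,ce=cv2.connectedComponentsWithStats(m.astype(np.uint8),connectivity=4);i=1+np.argmax(st[1:,4]);print(st[i])
cn=max(cv2.findContours((l==i).astype(np.uint8),0,1)[0],key=cv2.contourArea)[:,0]+[310,30]
L,Rr=[],[]
for v in range(65,118,4):
    r=cn[cn[:,1]==v]
    if len(r): L.append((r[:,0].min()-.5,v));Rr.append((r[:,0].max()+.5,v))
fit=lambda P:(lambda l:(np.array([l[0],l[1]]),np.array([l[2],l[3]])))(cv2.fitLine(np.array(P,np.float32),2,0,.01,.01).ravel())
bot=[(u,cn[np.abs(cn[:,0]-u)<1][:,1].max()+.5) for u in range(342,396,4)]
lf,rf,bf=fit(L),fit(Rr),fit(bot)
X=lambda a,b:a[1]+a[0]*np.linalg.solve(np.c_[a[0],-b[0]],b[1]-a[1])[0]
cl,cr=X(lf,bf),X(rf,bf);print(cl,cr,'bottom pts',bot[:3],bot[-3:])
A,B=onz(c1,*cl,.131),onz(c1,*cr,.131);print(A,B,np.linalg.norm(A-B),'mid',(A+B)/2)
d=A-B;print('yaw from front edge',np.degrees(np.arctan2(-d[0],d[1])))
for q in (lf,rf):
    a,b=onz(c1,*(q[1]+q[0]*25),.131),onz(c1,*(q[1]-q[0]*25),.131);d=a-b;d=d if d[0]>0 else -d;print('side yaw',np.degrees(np.arctan2(d[1],d[0])))
cv2.imwrite('pics/lk2.png',cv2.resize(c1['frame'][30:140,300:440,::-1],None,fx=5,fy=5,interpolation=cv2.INTER_CUBIC))
E
```

```text
[   2   23   92   67 4015]
[332.839 116.954] [396.054 119.733] bottom pts [(342, np.float64(117.5)), (346, np.float64(117.5)), (350, np.float64(117.5))] [(386, np.float64(119.5)), (390, np.float64(119.5)), (394, np.float64(119.5))]
[ 0.598 -0.231  0.131] [ 0.587 -0.267  0.131] 0.037948903066856624 mid [ 0.592 -0.249  0.131]
yaw from front edge -15.681066753123822
side yaw -9.594675436800006
side yaw -17.152782535355602
```

View pics/lk2.png

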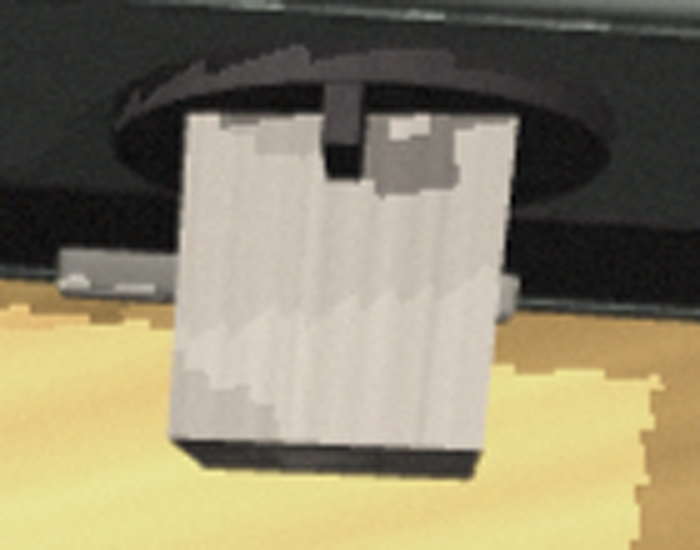

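The wrist view shows the barrel with its fin looking nearly upright, so the barrel may not stand at zero; I need an oblique look at the keyhole face. Back off sideways with the tool tilted forward.

```bash
python3 - <<'E'
from h import *
R=toolR(-104.2,-25);p=np.array([.43,-.205,.25])-.055*R[:,0]
plan(p+.051*R[:,2],R);print(p)
E
```

```text
off cm [-3.616  0.512 -7.457] rot [19.963  0.132 -0.003]
[ 0.443 -0.152  0.25 ]
```

Emit:
arm_command --targets '[{"offset": [-1,0,-2.5],"rot": [5,0,0],"gripper": 1},{"offset": [-2,0.2,-5],"rot": [10,0,0],"gripper": 1},{"offset": [-3,0.4,-6.5],"rot": [15,0,0],"gripper": 1},{"offset": [-3.6,0.5,-7.5],"rot": [20,0,0],"gripper": 1},{"offset": [-3.6,0.5,-7.5],"rot": [20,0,0],"gripper": 1},{"offset": [-3.6,0.5,-7.5],"rot": [20,0,0],"gripper": 1}]'

```text
time_s: 9.05
position: [0.443, -0.1517, 0.2507]
tcp_rot: [[-0.245, -0.879, 0.41], [-0.97, 0.223, -0.101], [-0.002, -0.422, -0.906]]
force: [-0.9, -0.6, -0.9]
opening: 0.158
```

```bash
python3 - <<'E'
from h import *
import pickle
show();c=cap('wrist');pickle.dump(c,open('c3.pkl','wb'))
u,v=proj(c,[.591,-.25,.112]);print(u,v)
x,y=int(u)-65,max(0,int(v)-50);print('origin',x,y)
cv2.imwrite('pics/lk3.png',cv2.resize(c['frame'][y:y+100,x:x+130,::-1],None,fx=6,fy=6,interpolation=cv2.INTER_CUBIC))
E
```

```text
t 9.05 tcp [ 0.443 -0.152  0.251] grasp [ 0.464 -0.157  0.205] F [-0.922 -0.641 -0.892] op 0.1584730398621674 q [-37.753  17.776 120.96   29.06   20.59   40.986] 
R [[-0.245 -0.879  0.41 ]
 [-0.97   0.223 -0.101]
 [-0.002 -0.422 -0.906]]
392.3906512583586 123.14239575267636
origin 327 73
```

View pics/lk3.png

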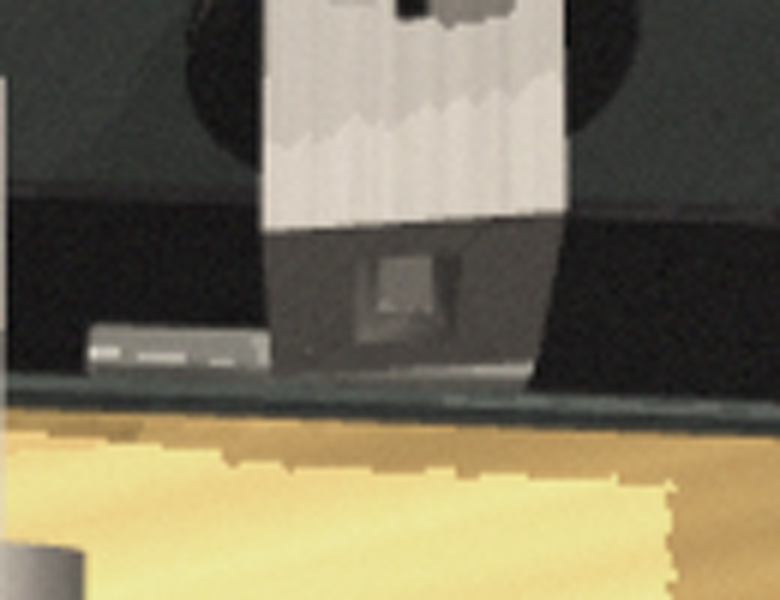

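```bash
python3 - <<'E'
from h import *
import pickle
c=pickle.load(open('c3.pkl','rb'));pz={'TL':(265,232),'TR':(566,213),'BR':(533,366),'BL':(272,378),'bevTL':(357,258),'bevTR':(460,252),'bevBL':(357,342),'bevBR':(445,338),'inTL':(378,257),'inBL':(378,313),'inTR':(434,254),'inBR':(432,313)}
e=np.array([.969,-.245,0]);lat=np.array([-.245,-.969,0]);L=np.array([.5915,-.2495,.112])
for off in (0,):
  Q={}
  for k,(X,Y) in pz.items():
    o,d=ray(c,327+(X+.5)/6-.5,73+(Y+.5)/6-.5);p=o+d*(e@(L-o))/(e@d);Q[k]=np.array([lat@(p-L),p[2]])*1000;print(k,Q[k])
  a=lambda i,j:np.degrees(np.arctan2(*(Q[j]-Q[i])[::-1]));print('top',a('TL','TR'),'bot',a('BL','BR'),'left',a('BL','TL')-90,'right',a('BR','TR')-90,'bevL',a('bevBL','bevTL')-90,'bevR',a('bevBR','bevTR')-90,'inL',a('inBL','inTL')-90)
  print('centre',np.mean([Q[k] for k in ('TL','TR','BR','BL')],0))
E
```

```text
TL [-19.48  128.505]
TR [ 17.76  132.655]
BR [24.329 94.375]
BL [-12.876  90.928]
bevTL [ -6.557 122.506]
bevTR [  6.572 123.892]
bevBL [ -2.421 101.151]
bevBR [  9.752 102.229]
inTL [ -3.858 122.738]
inBL [ -1.035 108.896]
inTR [  3.298 123.43 ]
inBR [  6.389 108.886]
top 6.358881026665766 bot 5.293963927681913 left 9.968651388037586 right 9.736927333453707 bevL 10.959743640026929 bevR 8.349476446900397 inL 11.527584593417274
centre [  2.433 111.616]
```

Face is 37×38.6 mm as it should be; centre z 111.6 mm, slot leaning about 9° anticlockwise (barrel ≈ 0.22). Go to the pre-insertion pose with 9° roll.

```bash
python3 - <<'E'
from h import *
e=np.array([np.cos(np.radians(-14.4)),np.sin(np.radians(-14.4)),0]);L=np.array([.5912,-.2507,.112])
plan(L-.125*e,toolR(-104.4,-6.5,9))
E
```

```text
off cm [5.109 0.426 9.577] rot [-18.496   8.865  -2.267]
```

Emit:
arm_command --targets '[{"offset": [2,0,2.5],"rot": [-5,2,-0.6],"gripper": 1},{"offset": [4,0.2,5],"rot": [-10,5,-1.2],"gripper": 1},{"offset": [5.1,0.4,7.5],"rot": [-15,7,-1.8],"gripper": 1},{"offset": [5.1,0.43,9.6],"rot": [-18.5,8.9,-2.3],"gripper": 1},{"offset": [5.1,0.43,9.6],"rot": [-18.5,8.9,-2.3],"gripper": 1},{"offset": [5.1,0.43,9.6],"rot": [-18.5,8.9,-2.3],"gripper": 1},{"offset": [5.1,0.43,9.6],"rot": [-18.5,8.9,-2.3],"gripper": 1}]'

```text
time_s: 9.8
position: [0.4654, -0.2096, 0.1626]
tcp_rot: [[-0.246, -0.967, 0.072], [-0.957, 0.23, -0.179], [0.156, -0.113, -0.981]]
force: [-0.6, -0.3, -0.6]
opening: 0.16
```

```bash
python3 - <<'E'
from h import *
import pickle
show()
cs={n:cap(n) for n in ['scene','top','wrist']};pickle.dump(cs,open('c4.pkl','wb'))
e=np.array([np.cos(np.radians(-14.4)),np.sin(np.radians(-14.4)),0]);L=np.array([.5912,-.2507,.112])
plan(L-.125*e,toolR(-104.4,-6.5,9))
s=bot.read_state();g=s['position']+.051*s['tcp_rot'][:,2];print('tip pred wrist',proj(cs['wrist'],g+.102*e),'scene',proj(cs['scene'],g+.102*e))
W=cs['wrist']['frame'][0:225,190:490,::-1]
cv2.imwrite('pics/v5.png',np.hstack([cv2.resize(W,(400,300),interpolation=2),cv2.resize(cs['scene']['frame'][160:220,190:270,::-1],(400,300),interpolation=2)]))
E
```

```text
t 9.8 tcp [ 0.465 -0.21   0.163] grasp [ 0.469 -0.219  0.113] F [-0.605 -0.261 -0.595] op 0.15965635285114532 q [-33.881  32.13  109.622 -12.683  29.611  80.596] 
R [[-0.246 -0.967  0.072]
 [-0.957  0.23  -0.179]
 [ 0.156 -0.113 -0.981]]
off cm [ 0.022 -0.1    0.133] rot [-0.134 -0.047 -0.048]
tip pred wrist [320.203  73.571] scene [223.009 199.047]
```

View pics/v5.png

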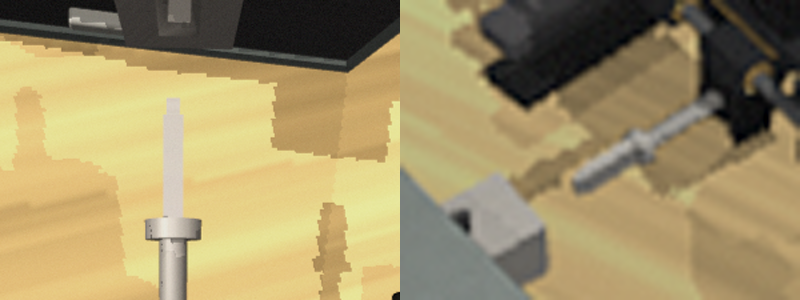

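Key points at the slot: key axis u=320, slot u≈323.5 (about 1–2 mm right). Correct by 1.2 mm and start in.

Emit:
arm_command --targets '[{"offset": [0.13,-0.6,0.12],"rot": [0,0,0],"gripper": 1},{"offset": [0.14,-1.2,0.2],"rot": [0,0,0],"gripper": 1},{"offset": [0.14,-1.8,0.28],"rot": [0,0,0],"gripper": 1},{"offset": [0.14,-2.3,0.34],"rot": [0,0,0],"gripper": 1},{"offset": [0.14,-2.7,0.39],"rot": [0,0,0],"gripper": 1},{"offset": [0.14,-3.0,0.42],"rot": [0,0,0],"gripper": 1},{"offset": [0.14,-3.0,0.42],"rot": [0,0,0],"gripper": 1}]'

```text
time_s: 10.65
position: [0.493, -0.2177, 0.1609]
tcp_rot: [[-0.245, -0.967, 0.066], [-0.957, 0.23, -0.177], [0.156, -0.107, -0.982]]
force: [-3.5, 0.7, -1.3]
opening: 0.161
```

Emit:
arm_command --targets '[{"offset": [0,-0.4,0.05],"rot": [0,0,0],"gripper": 1},{"offset": [0,-0.8,0.09],"rot": [0,0,0],"gripper": 1},{"offset": [0,-1.2,0.13],"rot": [0,0,0],"gripper": 1},{"offset": [0,-1.2,0.13],"rot": [0,0,0],"gripper": 1}]'

```text
time_s: 11.05
position: [0.4993, -0.2185, 0.1593]
tcp_rot: [[-0.245, -0.968, 0.053], [-0.957, 0.233, -0.171], [0.153, -0.093, -0.984]]
force: [-15.4, 1.9, 3.3]
opening: 0.154
```

```bash
python3 - <<'E'
from h import *
import pickle
show();c=cap('wrist');pickle.dump(c,open('c5.pkl','wb'))
s=bot.read_state();R=s['tcp_rot'];g=s['position']+.051*R[:,2]
e=np.array([np.cos(np.radians(-14.4)),np.sin(np.radians(-14.4)),0]);L=np.array([.5912,-.2507,.112])
print('grasp to lock along e',e@(L-g),'moment',s['moment'])
cv2.imwrite('pics/v6.png',cv2.resize(c['frame'][0:225,170:470,::-1],(600,450),interpolation=2))
E
```

```text
t 11.05 tcp [ 0.499 -0.219  0.159] grasp [ 0.502 -0.227  0.109] F [-15.441   1.941   3.254] op 0.1542821986279237 q [-32.469  34.32  104.056 -11.86   34.302  80.835] 
R [[-0.245 -0.968  0.053]
 [-0.957  0.233 -0.171]
 [ 0.153 -0.093 -0.984]]
grasp to lock along e 0.092191745098991 moment [ 0.213  2.225 -0.529]
```

View pics/v6.png

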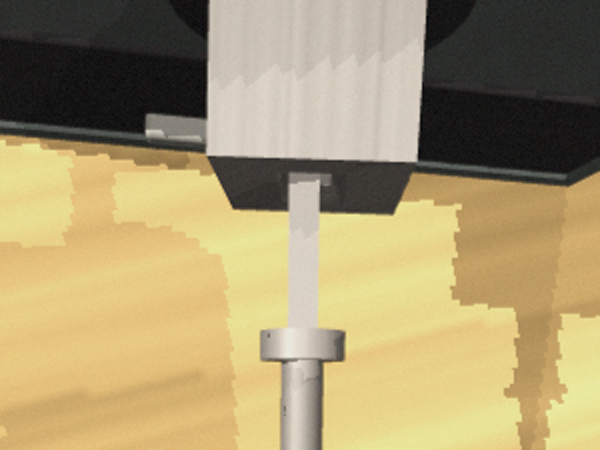

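Nose is in the mouth, laterally centred (slot 278–335, key 290–320), but stopped with 15 N, pushed upward: key is about 3 mm low. Check slope in the scene view numerically.

```bash
cat > slope.py <<'E'
from h import *
def slope():
    S=cap('scene');s=bot.read_state();R=np.array(s['tcp_rot']);g=s['position']+.051*R[:,2]
    e=np.array([.9686,-.2487,0]);lat=np.array([-.2487,-.9686,0])
    # collar/shank/blade grey pixels between the barrel and bow along predicted axis
    us=[];f=S['frame'].astype(int)
    for t in np.linspace(.022,.088,34):
        p=g+t*e;c=proj(S,p);
        # scan along image normal of the axis
        q=proj(S,p+.01*e);n=np.array([-(q-c)[1],(q-c)[0]]);n/=np.linalg.norm(n)
        ks=np.arange(-7,7.01,.25);v=np.array([cv2.remap(S['frame'],np.float32([[c[0]+k*n[0]]]),np.float32([[c[1]+k*n[1]]]),1)[0,0] for k in ks]).astype(int)
        m=((v.max(1)-v.min(1))<32)&(v.max(1)>90)
        if m.sum()>3: us.append((t,np.median(ks[m]),m.sum()*.25,c,n))
    for t,k,w,c,n in us:
        o,d=ray(S,*(c+k*n));p=o+d*(lat@(g-o))/(lat@d);print('%.3f off %.2f w %.2f  z %.4f along %.4f'%(t,k,w,p[2],e@(p-g)))
    return us
if __name__=='__main__': slope()
E
python3 slope.py
```

```text
0.022 off 1.38 w 3.50  z 0.1142 along 0.0234
0.024 off 1.25 w 3.75  z 0.1137 along 0.0253
0.026 off 1.25 w 4.25  z 0.1137 along 0.0273
0.028 off 1.38 w 4.00  z 0.1142 along 0.0294
0.030 off 1.38 w 4.00  z 0.1142 along 0.0314
0.032 off 1.38 w 4.00  z 0.1142 along 0.0334
0.034 off 1.50 w 3.75  z 0.1146 along 0.0355
0.036 off 1.50 w 3.75  z 0.1146 along 0.0375
0.038 off 1.50 w 3.75  z 0.1146 along 0.0395
0.040 off 1.50 w 4.25  z 0.1146 along 0.0415
0.042 off 1.50 w 4.25  z 0.1146 along 0.0435
0.044 off 1.38 w 4.00  z 0.1142 along 0.0453
0.046 off 1.38 w 4.00  z 0.1141 along 0.0473
0.048 off 1.38 w 4.00  z 0.1141 along 0.0493
0.050 off 1.38 w 4.50  z 0.1141 along 0.0513
0.052 off 1.38 w 5.00  z 0.1141 along 0.0533
0.054 off 1.25 w 7.25  z 0.1137 along 0.0552
0.056 off 1.50 w 7.75  z 0.1146 along 0.0574
0.058 off 1.50 w 7.75  z 0.1146 along 0.0594
0.060 off 2.00 w 6.75  z 0.1164 along 0.0619
0.062 off 1.62 w 6.50  z 0.1150 along 0.0635
0.064 off 1.38 w 5.50  z 0.1141 along 0.0653
0.066 off 1.38 w 5.00  z 0.1141 along 0.0673
0.068 off 1.38 w 5.00  z 0.1141 along 0.0693
0.070 off 1.50 w 4.75  z 0.1146 along 0.0714
0.072 off 1.62 w 5.00  z 0.1150 along 0.0735
0.074 off 1.62 w 5.00  z 0.1150 along 0.0755
0.076 off 1.38 w 4.50  z 0.1141 along 0.0772
0.078 off 1.25 w 4.75  z 0.1136 along 0.0791
0.080 off 1.38 w 5.00  z 0.1141 along 0.0812
0.082 off 1.38 w 5.00  z 0.1141 along 0.0832
0.084 off 1.38 w 5.50  z 0.1141 along 0.0852
0.086 off 1.25 w 7.75  z 0.1136 along 0.0871
0.088 off 1.62 w 11.00  z 0.1150 along 0.0894
```

Emit:
arm_command --targets '[{"offset": [0,0.4,-0.05],"rot": [0,0,0],"gripper": 1},{"offset": [0.07,0.4,-0.2],"rot": [0,0,0],"gripper": 1},{"offset": [0.07,0.0,-0.15],"rot": [0,0,0],"gripper": 1},{"offset": [0.07,-0.2,-0.13],"rot": [0,0,0],"gripper": 1},{"offset": [0.07,-0.2,-0.13],"rot": [0,0,0],"gripper": 1}]'

```text
time_s: 11.65
position: [0.4998, -0.2188, 0.1607]
tcp_rot: [[-0.244, -0.968, 0.05], [-0.958, 0.233, -0.17], [0.153, -0.089, -0.984]]
force: [-18.9, 3.0, 2.9]
opening: 0.156
```

```bash
cat > st.py <<'E'
from h import *
s=bot.read_state();R=s['tcp_rot'];g=s['position']+.051*R[:,2]
e=np.array([np.cos(np.radians(-14.4)),np.sin(np.radians(-14.4)),0]);lat=np.array([e[1],-e[0],0]);L=np.array([.5912,-.2507,.112])
print('t',s['time_s'],'to lock',e@(L-g),'right of lock',-lat@(L-g),'z',g[2],'F e,lat,z',e@s['force'],lat@s['force'],s['force'][2],'M',s['moment']@e,s['moment']@lat,s['moment'][2],'op',s['opening'])
print('roll',np.degrees(np.arcsin(R[2,0])),'tilt',np.degrees(np.arcsin(-R[2,1])),'yaw',np.degrees(np.arctan2(R[1,0],R[0,0])))
E
python3 st.py
```

```text
t 11.65 to lock 0.09187153946069673 right of lock -0.00046241088198654967 z 0.11048128477239513 F e,lat,z -19.039107869322503 1.7449694123574986 2.9474635444764403 M -0.21787081387202745 -2.7725130891330823 -0.6217488936882455 op 0.1557441427018928
roll 8.774477083785827 tilt 5.124407886962299 yaw -104.31087615849067
```

Emit:
arm_command --targets '[{"offset": [0.03,0.5,-0.05],"rot": [0,0,0],"gripper": 1},{"offset": [0.06,0.5,-0.25],"rot": [0,0,0],"gripper": 1},{"offset": [0.06,0.2,-0.22],"rot": [0,0,0],"gripper": 1},{"offset": [0.06,0.0,-0.2],"rot": [0,0,0],"gripper": 1},{"offset": [0.06,0.0,-0.2],"rot": [0,0,0],"gripper": 1}]'

```text
time_s: 12.15
position: [0.5, -0.219, 0.1628]
tcp_rot: [[-0.244, -0.968, 0.051], [-0.958, 0.232, -0.17], [0.153, -0.09, -0.984]]
force: [-17.2, 3.6, 1.6]
opening: 0.157
```

```bash
python3 st.py; python3 - <<'E'
from h import *
S=cap('scene')
L=np.array([.5912,-.2507,.112]);e=np.array([.9686,-.2487,0]);lat=np.array([-.2487,-.9686,0])
r=np.radians(9);up=np.array([0,0,1.])
for nm,a,b in [('TL',-19,19),('TR',19,19),('BR',19,-19),('BL',-19,-19)]:
    p=L+lat*(a*np.cos(r)-b*np.sin(r))*1e-3+up*(b*np.cos(r)+a*np.sin(r))*1e-3;print(nm,proj(S,p))
g=cv2.cvtColor(S['frame'],cv2.COLOR_RGB2GRAY)[184:224,200:240]
for i,r in enumerate(g): print(184+i,' '.join('%3d'%v for v in r))
E
```

```text
t 12.15 to lock 0.09158989613737342 right of lock -0.0003195845500366494 z 0.11265591249069089 F e,lat,z -17.552845925627665 0.8285658924637231 1.5854924880102625 M -0.14955829363546536 -2.6479195414647774 -0.4426590150183442 op 0.15742689437851817
roll 8.77838824899031 tilt 5.188061088299178 yaw -104.28852108130474
TL [219.256 204.879]
TR [209.229 194.452]
BR [210.256 204.02 ]
BL [220.056 214.291]
184 167 167 168 168 169 168 169 169 161 145 116 105 109 112 113 113 115 113 110 111 107 107 111 112 123 131 133 134 137 136 137 135 132 128 131 131 137 147  93   2
185 164 166 168 167 169 167 167 167 171 140 104  98 104 108 111 112 112 113 111 111 108 114 127 130 127 126 126 129 131 134 135 137 137 135 133 130 135 136  78  28
186 166 165 165 166 166 168 167 168 169 164 143 110 101 103 104 106 110 111 110 117 120 131 133 133 129 127 127 127 126 130 131 134 136 138 137 137 138 118  72  73
187 167 167 165 165 165 165 166 168 168 172 176 137 100 101 102 104 103 105 113 129 138 134 136 134 130 129 128 128 125 126 126 129 133 133 136 131 132 113  94  96
188 170 168 166 166 166 165 165 165 166 16
[... 5161 characters left out ...]
 162 162 162 162 163 162 163 163 164 163 166
220 130 128 129 130 130 131 129 132 129 132 131 131 130 132 131 134 129 147 167 170 168 164 158 156 158 158 161 163 164 164 163 161 161 162 162 163 163 163 164 164
221 130 128 128 132 131 132 132 131 131 131 131 131 131 133 131 132 136 129 146 165 169 169 167 163 157 155 155 157 162 162 163 165 163 161 160 162 162 162 163 164
222 130 127 128 130 131 131 131 131 131 131 131 132 134 131 132 133 133 135 128 144 165 169 169 166 160 154 153 156 156 160 160 163 165 164 163 161 161 162 161 163
223 130 128 130 130 131 131 131 131 131 133 132 134 132 133 133 133 132 133 132 129 143 164 167 166 162 156 155 154 154 154 157 159 161 164 165 164 162 159 162 162
```

Emit:
arm_command --targets '[{"offset": [0,0.5,0],"rot": [0,0,0],"gripper": 1},{"offset": [0,0.9,0],"rot": [0,0,0],"gripper": 1},{"offset": [0,0.9,0],"rot": [0,0,0],"gripper": 1},{"offset": [0,0.9,0],"rot": [0,0,0],"gripper": 1}]'

```text
time_s: 12.6
position: [0.4981, -0.22, 0.1636]
tcp_rot: [[-0.245, -0.967, 0.068], [-0.957, 0.23, -0.177], [0.156, -0.108, -0.982]]
force: [-3.4, 1.9, -6.3]
opening: 0.154
```

```bash
python3 st.py; cat > wr.py <<'E'
from h import *
import sys
# key axis vs slot/barrel in the wrist view: edge columns
c=cap('wrist');f=c['frame'];g=cv2.cvtColor(f,cv2.COLOR_RGB2GRAY)
for v in range(int(sys.argv[1]),int(sys.argv[2]),int(sys.argv[3])): print(v,' '.join('%d'%x for x in g[v,268:384:2]))
E
python3 wr.py 66 176 6
```

```text
t 12.6 to lock 0.09223100260762498 right of lock 0.0013472989557420031 z 0.11354045419990016 F e,lat,z -3.7827829339111227 -0.9844666066146727 -6.275215307890702 M 0.3025322007928247 -1.6593077161667664 -0.027428691711704853 op 0.15418578019050028
roll 8.967679319472978 tilt 6.221873353419387 yaw -104.36772303755622
66 148 205 203 210 211 210 212 211 206 206 207 206 209 210 212 209 206 208 209 205 205 214 209 206 202 205 207 209 209 202 203 206 208 211 206 204 204 200 205 205 199 196 203 207 207 208 205 203 204 205 205 60 20 20 20 23 22 20
72 163 207 201 206 209 209 212 209 206 206 207 208 209 213 212 207 206 203 210 205 207 211 208 204 204 203 207 206 207 205 205 207 206 209 206 204 201 200 207 207 199 195 203 209 209 211 206 205 204 206 207 16 22 21 23 17 21 25
78 123 206 202 209 209 211 211 208 207 207 209 209 210 212 212 208 205 208 211 205 207 212 207 203 205 206 205 209 205 205 201 206 207 208 205 203 198 200 205 203 197 199 205 207 210 209 204 204 204 206 201 21 19 23 20 19 19 19
84 147 66 63 56 57 61 58 53 56 56 57 59 59 57 57 56 57 53 52 61 61 55 56 56 57 61 55 59 59 54 58 5
[... 2783 characters left out ...]
 202 203 201 202 201 200 219 219 217 219 218 219 220 219 217 219 220 218 217 216 216 215 193 198 193 192 213 210 211 216 215 215 217 214 216 215 214 216 212 215 212 213 210 212 212 209 211 212 212 213 213 210 213 212 215 216 215 215
168 203 204 201 203 201 201 200 216 216 217 218 215 215 215 216 139 157 170 180 195 212 227 230 226 219 215 211 198 190 178 173 160 141 128 86 86 213 211 211 212 211 213 212 212 213 212 213 213 214 213 213 216 216 211 212 213 210 205
174 198 199 198 197 198 197 212 215 216 215 212 215 212 215 210 136 153 169 181 193 213 225 230 227 221 217 207 198 190 182 172 161 145 104 89 89 214 215 215 213 214 212 211 211 210 207 207 203 203 203 202 202 202 203 203 200 205 205
```

Emit:
arm_command --targets '[{"offset": [0,0.1,0.15],"rot": [0,0,0],"gripper": 1},{"offset": [0,0.1,0.3],"rot": [0,0,0],"gripper": 1},{"offset": [0,0.1,0.3],"rot": [0,0,0],"gripper": 1}]'

```text
time_s: 12.95
position: [0.4993, -0.2215, 0.1619]
tcp_rot: [[-0.246, -0.966, 0.074], [-0.956, 0.23, -0.181], [0.158, -0.115, -0.981]]
force: [-2.3, 1.1, -5.2]
opening: 0.162
```

```bash
python3 st.py
```

```text
t 12.95 to lock 0.09036723175126109 right of lock 0.00257921957017224 z 0.11192405568111985 F e,lat,z -2.5354735414864704 -0.4816785039802338 -5.20470374783007 M 0.12135806501756752 -1.1957419466288182 -0.09942614188340676 op 0.16165177190177052
roll 9.068153386022166 tilt 6.607468020116552 yaw -104.42645006371434
```

Emit:
arm_command --targets '[{"offset": [0,0,0.1],"rot": [0,0,0],"gripper": 1},{"offset": [0,-0.2,0.2],"rot": [0,0,0],"gripper": 1},{"offset": [0,-0.5,0.24],"rot": [0,0,0],"gripper": 1},{"offset": [0,-0.8,0.28],"rot": [0,0,0],"gripper": 1},{"offset": [0,-0.8,0.28],"rot": [0,0,0],"gripper": 1}]'

```text
time_s: 13.45
position: [0.5083, -0.2244, 0.1603]
tcp_rot: [[-0.246, -0.966, 0.076], [-0.956, 0.229, -0.182], [0.158, -0.117, -0.98]]
force: [0.8, 1.1, -1.1]
opening: 0.161
```

```bash
python3 st.py
```

```text
t 13.45 to lock 0.08079482861771327 right of lock 0.00310056611450802 z 0.11029803199515194 F e,lat,z 0.488779351886978 -1.239766504063571 -1.0986451108584367 M 0.1383799259024639 -0.22053276198919416 0.0440189279826142 op 0.1608324172550627
roll 9.091053545194738 tilt 6.736003098603234 yaw -104.43292259804461
```

It slid past the mouth with no force. Continue.

Emit:
arm_command --targets '[{"offset": [-0.05,-0.4,0.06],"rot": [0,0,0],"gripper": 1},{"offset": [-0.08,-0.8,0.11],"rot": [0,0,0],"gripper": 1},{"offset": [-0.08,-1.2,0.15],"rot": [0,0,0],"gripper": 1},{"offset": [-0.08,-1.6,0.2],"rot": [0,0,0],"gripper": 1},{"offset": [-0.08,-1.6,0.2],"rot": [0,0,0],"gripper": 1}]'

```text
time_s: 13.95
position: [0.5232, -0.2274, 0.1595]
tcp_rot: [[-0.246, -0.966, 0.074], [-0.956, 0.23, -0.18], [0.157, -0.115, -0.981]]
force: [-0.8, -0.9, -1.5]
opening: 0.158
```

```bash
python3 st.py
```

```text
t 13.95 to lock 0.06576316726774561 right of lock 0.002280656690756047 z 0.10946181879958165 F e,lat,z -0.5754078844888592 1.1129888535759083 -1.4803947192621396 M -0.10676601059069793 -0.10708903915333104 -0.0677644947771326 op 0.15778959092140069
roll 9.060176476979017 tilt 6.586788297144843 yaw -104.43309132836471
```

Almost home. Press until the collar seats.

Emit:
arm_command --targets '[{"offset": [0,-0.3,0.03],"rot": [0,0,0],"gripper": 1},{"offset": [0,-0.6,0.06],"rot": [0,0,0],"gripper": 1},{"offset": [0,-0.8,0.08],"rot": [0,0,0],"gripper": 1},{"offset": [0,-0.8,0.08],"rot": [0,0,0],"gripper": 1},{"offset": [0,-0.8,0.08],"rot": [0,0,0],"gripper": 1}]'

```text
time_s: 14.45
position: [0.5271, -0.2277, 0.159]
tcp_rot: [[-0.246, -0.967, 0.065], [-0.957, 0.231, -0.177], [0.156, -0.105, -0.982]]
force: [-7.9, 0.5, 4.5]
opening: 0.16
```

```bash
python3 st.py; python3 wr.py 90 180 5 | cut -c1-230
```

```text
t 14.45 to lock 0.062384062705374305 right of lock 0.0015957402253433221 z 0.10891900195429075 F e,lat,z -7.796710227862301 1.5370456124007643 4.513985348669713 M -0.4383251792239662 -1.032020080485315 -0.46621152873591226 op 0.16000641980489685
roll 8.97855725186145 tilt 6.053919905796538 yaw -104.40177661169064
90 44 113 217 213 220 219 217 219 222 219 215 217 219 219 221 220 221 221 219 219 218 215 221 218 216 211 215 216 219 220 217 217 212 218 219 220 218 214 211 208 214 215 213 206 212 216 217 216 214 213 215 215 215 200 18 21 26 25
95 21 144 218 216 220 220 219 220 220 220 214 217 220 220 218 222 220 221 220 222 218 216 225 221 215 213 216 216 219 220 216 216 214 215 219 221 219 214 211 212 216 216 212 206 214 216 218 219 216 213 216 215 214 156 43 53 49 53
100 22 141 217 217 219 222 220 220 221 217 215 220 220 220 219 222 220 216 215 218 218 218 223 224 216 213 215 216 219 221 216 213 214 220 223 219 216 214 209 212 215 214 211 206 213 214 216 218 215 216 214 214 215 117 47 45 47 47
105 22 144 217 215 221 219 219 221 221 218 217 220 221 219 222 220 220 219 217 222 219 219 225
[... 2626 characters left out ...]
27 230 226 224 226 226 226 227 229 228 229 228 22
165 217 219 219 218 133 65 68 63 65 64 68 64 63 62 64 66 64 66 76 96 76 85 104 106 108 112 116 101 96 97 96 86 82 71 71 65 58 63 63 65 67 66 68 63 56 58 64 69 100 97 104 206 227 225 226 226 225 224
170 222 223 222 221 220 219 218 218 230 230 230 230 231 228 205 207 172 164 180 190 203 221 232 237 235 229 227 221 210 200 190 182 172 158 134 95 80 58 62 55 55 53 55 55 57 60 58 96 225 224 225 224 224 224 225 226 225 227
175 218 220 218 217 220 219 218 218 223 232 231 231 230 230 232 230 184 164 178 188 201 220 232 239 235 231 227 221 209 203 191 180 170 128 113 90 81 225 225 225 225 225 223 225 226 225 226 225 228 227 229 227 229 230 230 229 229
```

Emit:
arm_command --targets '[{"offset": [0,-0.3,-0.05],"rot": [0,0,0],"gripper": 1},{"offset": [0,-0.6,-0.08],"rot": [0,0,0],"gripper": 1},{"offset": [0,-0.6,-0.08],"rot": [0,0,0],"gripper": 1},{"offset": [0,-0.6,-0.08],"rot": [0,0,0],"gripper": 1}]'

```text
time_s: 14.9
position: [0.5282, -0.2273, 0.1588]
tcp_rot: [[-0.245, -0.968, 0.053], [-0.957, 0.233, -0.172], [0.154, -0.093, -0.984]]
force: [-16.0, -0.5, 5.4]
opening: 0.157
```

```bash
python3 st.py
```

```text
t 14.9 to lock 0.06199858577640557 right of lock 0.0008183728487954622 z 0.10863884876697044 F e,lat,z -15.334121301571935 4.435056990547078 5.35100400176391 M -0.7197371075433615 -2.1490161617085857 -0.7717089727442429 op 0.15741896618325804
roll 8.871814484956923 tilt 5.336370420008673 yaw -104.35913744647577
```

Seated: 8 N more moved it only 0.4 mm. Relax the push and plan the clockwise turn about the key's axis.

```bash
cat > turn.py <<'E'
from h import *
import sys
s=bot.read_state();R=np.array(s['tcp_rot']);p=s['position'];A=p+.048*R[:,2];e=np.array([.9686,-.2487,0])
for a in map(float,sys.argv[1:]):
    Q=Ro.from_rotvec(np.radians(a)*e).as_matrix();print(a,R.T@(A+Q@(p-A)-p)*100,Ro.from_matrix(R.T@Q@R).as_rotvec(degrees=True))
E
python3 turn.py 5 10 15 20 25 30 34
```

```text
5.0 [0.416 0.002 0.018] [ 0.004 -4.978  0.471]
10.0 [0.83  0.007 0.072] [ 0.007 -9.956  0.942]
15.0 [1.237 0.016 0.162] [  0.011 -14.934   1.414]
20.0 [1.634 0.028 0.287] [  0.014 -19.911   1.885]
25.0 [2.02  0.044 0.446] [  0.018 -24.889   2.356]
30.0 [2.389 0.062 0.637] [  0.021 -29.867   2.827]
34.0 [2.672 0.079 0.813] [  0.024 -33.849   3.204]
```

Emit:
arm_command --targets '[{"offset": [0.05,0.4,-0.05],"rot": [0,0,0],"gripper": 1},{"offset": [0.1,0.9,-0.1],"rot": [0,0,0],"gripper": 1},{"offset": [0.1,0.9,-0.1],"rot": [0,0,0],"gripper": 1}]'

```text
time_s: 15.2
position: [0.5259, -0.2283, 0.1601]
tcp_rot: [[-0.246, -0.967, 0.07], [-0.957, 0.23, -0.178], [0.156, -0.11, -0.982]]
force: [-1.8, -0.8, -5.2]
opening: 0.154
```

```bash
python3 st.py;python3 turn.py 5 10 15 20 25 30 34
```

```text
t 15.2 to lock 0.06311571404630813 right of lock 0.0024316179847807817 z 0.11006912520539008 F e,lat,z -1.5544403496207175 1.1922865273581071 -5.189781532787001 M -0.08010640542126764 -0.8169406154880375 -0.16160540132178 op 0.15432222122974226
roll 8.985508626150876 tilt 6.339953506847055 yaw -104.39790758211117
5.0 [0.416 0.002 0.018] [ 0.    -4.969  0.559]
10.0 [0.828 0.008 0.072] [ 0.    -9.937  1.118]
15.0 [1.235 0.018 0.162] [  0.001 -14.906   1.677]
20.0 [1.631 0.032 0.286] [  0.001 -19.875   2.236]
25.0 [2.016 0.05  0.444] [  0.001 -24.844   2.795]
30.0 [2.385 0.072 0.635] [  0.001 -29.812   3.354]
34.0 [2.667 0.091 0.81 ] [  0.001 -33.787   3.801]
```

Emit:
arm_command --targets '[{"offset": [0.4,-0.2,0.07],"rot": [0,-5,0.5],"gripper": 1},{"offset": [0.83,-0.2,0.12],"rot": [0,-10,1.1],"gripper": 1},{"offset": [1.24,-0.2,0.21],"rot": [0,-15,1.7],"gripper": 1},{"offset": [1.63,-0.2,0.34],"rot": [0,-20,2.2],"gripper": 1},{"offset": [1.63,-0.2,0.34],"rot": [0,-20,2.2],"gripper": 1}]'

```text
time_s: 15.7
position: [0.5226, -0.2451, 0.1593]
tcp_rot: [[-0.244, -0.958, 0.153], [-0.949, 0.268, 0.163], [-0.197, -0.106, -0.975]]
force: [-5.2, 2.8, -0.2]
opening: 0.156
```

```bash
python3 st.py;python3 turn.py 4 8 12 16
```

```text
t 15.7 to lock 0.062331070484911086 right of lock 0.001671950750345881 z 0.10964044448522672 F e,lat,z -5.705208730544533 -1.427082107515199 -0.2059131827031513 M 0.014656041013598409 -1.0188713452064755 0.20894783729978766 op 0.15641170107786415
roll -11.389858740709416 tilt 6.074545864456742 yaw -104.41746416673598
4.0 [0.333 0.001 0.012] [-0.001 -3.977  0.432]
8.0 [0.664 0.005 0.046] [-0.002 -7.953  0.864]
12.0 [0.992 0.011 0.104] [ -0.004 -11.93    1.296]
16.0 [1.315 0.02  0.184] [ -0.005 -15.907   1.728]
```

Emit:
arm_command --targets '[{"offset": [0.33,0,0.01],"rot": [0,-4,0.4],"gripper": 1},{"offset": [0.66,0,0.05],"rot": [0,-8,0.9],"gripper": 1},{"offset": [0.99,0,0.1],"rot": [0,-12,1.3],"gripper": 1},{"offset": [1.15,0,0.14],"rot": [0,-14,1.5],"gripper": 1},{"offset": [1.15,0,0.14],"rot": [0,-14,1.5],"gripper": 1}]'

```text
time_s: 16.2
position: [0.5199, -0.2556, 0.1557]
tcp_rot: [[-0.222, -0.952, 0.209], [-0.876, 0.289, 0.385], [-0.427, -0.098, -0.899]]
force: [-8.2, 0.8, -0.1]
opening: 0.156
```

```bash
python3 st.py; cat > dr.py <<'E'
from h import *
import pickle
# drawer: compare frames with start in the top and scene views around the unit's front
T=cap('top');S=cap('scene');pickle.dump((T,S),open('c6.pkl','wb'));a=pickle.load(open('c0.pkl','rb'))['top']
L=np.array([.5912,-.2507,0]);e=np.array([.9686,-.2487,0]);lat=np.array([-.2487,-.9686,0])
for n in (-.09,-.07,.07,.09):
    for nm,c in (('before',a),('now',T)):
        print(n,nm,[int(c['frame'][int(round(v)),int(round(u))].mean()) for u,v in (proj(c,L+lat*n+e*d+[0,0,.072]) for d in np.arange(-.01,.045,.005))])
E
python3 dr.py
```

```text
t 16.2 to lock 0.06235192740013755 right of lock 0.0008113136080581708 z 0.10984649604464108 F e,lat,z -8.117099591789229 1.274773673608798 -0.07512836126990363 M -0.47503080862041475 -1.385632738406721 0.31722987530859836 op 0.1556315870993593
roll -25.299875013797703 tilt 5.616451819439793 yaw -104.2358358272004
-0.09 before [140, 147, 150, 145, 149, 148, 150, 58, 23, 18, 19]
-0.09 now [164, 168, 57, 18, 22, 65, 57, 58, 33, 36, 37]
-0.07 before [148, 146, 147, 147, 146, 149, 132, 53, 11, 10, 14]
-0.07 now [172, 101, 35, 13, 18, 55, 61, 56, 31, 40, 33]
0.07 before [112, 105, 99, 104, 106, 107, 54, 19, 14, 20, 35]
0.07 now [63, 62, 56, 46, 42, 29, 41, 44, 41, 43, 42]
0.09 before [109, 109, 99, 102, 105, 101, 45, 16, 12, 17, 30]
0.09 now [56, 60, 57, 52, 42, 33, 39, 44, 38, 35, 43]
```

The drawer front has moved out about 25–30 mm. Relax the push, release, and withdraw along the fingers.

Emit:
arm_command --targets '[{"offset": [0,0.3,0],"rot": [0,0,0],"gripper": 1},{"offset": [0,0.3,0],"rot": [0,0,0],"gripper": 1},{"offset": [0,0.3,0],"rot": [0,0,0],"gripper": 0.5},{"offset": [0,0.3,0],"rot": [0,0,0],"gripper": 0.4},{"offset": [0,0.3,0],"rot": [0,0,0],"gripper": 0.3},{"offset": [0,0.3,0],"rot": [0,0,0],"gripper": 0.3},{"offset": [0,0.3,0],"rot": [0,0,0],"gripper": 0.3}]'

```text
time_s: 17.0
position: [0.5199, -0.2554, 0.157]
tcp_rot: [[-0.221, -0.951, 0.216], [-0.878, 0.291, 0.381], [-0.425, -0.105, -0.899]]
force: [-0.1, 1.2, 0.1]
opening: 0.529
```

```bash
python3 st.py
```

```text
t 17.0 to lock 0.06209581685936087 right of lock 0.0007280578071584051 z 0.11112503040256719 F e,lat,z -0.4169134146552531 -1.0869712445527722 0.05139625199468373 M -0.3114244579445794 -0.22058960895679236 -0.005362019633523578 op 0.529099659468818
roll -25.143884898876575 tilt 6.041068403667787 yaw -104.15953205232046
```

Emit:
arm_command --targets '[{"offset": [0,0,-1],"rot": [0,0,0],"gripper": 0.2},{"offset": [0,0,-3],"rot": [0,0,0],"gripper": 0.2},{"offset": [0,0,-6],"rot": [0,0,0],"gripper": 0.2},{"offset": [0,0,-9],"rot": [0,0,0],"gripper": 0.2},{"offset": [0,1,-10],"rot": [0,0,0],"gripper": 0.2},{"offset": [0,1,-10],"rot": [0,0,0],"gripper": 0.2},{"offset": [0,1,-10],"rot": [0,0,0],"gripper": 0.2}]'

```text
time_s: 17.7
position: [0.4878, -0.2897, 0.2449]
tcp_rot: [[-0.223, -0.951, 0.214], [-0.877, 0.291, 0.383], [-0.426, -0.103, -0.899]]
force: [0.2, -0.2, 0.5]
opening: 0.798
```

```bash
python3 st.py; python3 - <<'E'
from h import *
import pickle
T=cap('top','t7.png');S=cap('scene','s7.png');W=cap('wrist','w7.png');pickle.dump((T,S,W),open('c7.pkl','wb'))
L=np.array([.5912,-.2507,.112]);e=np.array([.9686,-.2487,0]);lat=np.array([-.2487,-.9686,0])
# black bow in wrist
for nm,c in (('scene',S),('top',T),('wrist',W)):
    u,v=proj(c,L-.067*e);u,v=int(u),int(v);r=14 if nm!='wrist' else 60
    y0,x0=max(0,v-r),max(0,u-r);f=c['frame'][y0:v+r,x0:u+r].astype(int);m=(f.max(2)<50)
    n,l,st,ce=cv2.connectedComponentsWithStats(m.astype(np.uint8));print(nm,'pred bow',(u,v),[(np.round(ce[i]+[x0,y0],1),st[i][2:]) for i in range(1,n) if st[i][4]>15])
    print('  pred collar',proj(c,L),proj(c,L-.006*e),'shank end',proj(c,L-.05*e))
a=pickle.load(open('c0.pkl','rb'))
# bystanders and other keys: change against the start
for nm,c in (('scene',S),('top',T)):
    d=np.abs(c['frame'].astype(int)-a[nm]['frame']).max(2)>60
    n,l,st,ce=cv2.connectedComponentsWithStats(cv2.morphologyEx(d.astype(np.uint8),cv2.MORPH_OPEN,np.ones((2,2))));print(nm,[(st[i][:2].tolist(),st[i][2:].tolist()) for i in range(1,n) if st[i][4]>25])
E
```

```text
t 17.7 to lock 0.08475269627967402 right of lock 0.04184566376680243 z 0.19904289788938598 F e,lat,z 0.2027161175792761 0.1256479974989228 0.4894269386683441 M -0.3071200760324987 -0.22359046244840436 -0.018455957816458257 op 0.7975528005928576
roll -25.231636369417977 tilt 5.899992739827447 yaw -104.24920721932733
scene pred bow (237, 190) [(array([237.9, 191.7]), array([ 16,  18, 147], dtype=int32))]
  pred collar [214.681 204.443] [216.767 203.152] shank end [231.812 193.846]
top pred bow (445, 242) [(array([448.8, 245. ]), array([ 22,  20, 293], dtype=int32))]
  pred collar [452.784 212.913] [452.104 215.582] shank end [447.091 235.255]
wrist pred bow (317, 240) [(array([321.3, 241.8]), array([ 19,  51, 888], dtype=int32)), (array([292.2, 293.4]), array([ 90,   3, 131], dtype=int32))]
  pred collar [318.13  147.921] [318.1   156.536] shank end [317.889 217.971]
scene [([430, 0], [13, 17, 111]), ([494, 0], [28, 46, 763]), ([516, 0], [28, 51, 693]), ([546, 0], [27, 25, 260]), ([477, 3], [16, 17, 99]), ([216, 12], [21, 19, 93]), ([459, 28], [18, 25, 245]), ([450, 31], [7, 9, 40]), (
[... 304 characters left out ...]
149], [109, 83, 1577]), ([434, 164], [13, 7, 40]), ([232, 184], [16, 18, 186]), ([230, 236], [14, 28, 224]), ([456, 274], [18, 17, 227])]
top [([401, 194], [50, 24, 460]), ([465, 200], [7, 12, 38]), ([136, 214], [495, 266, 53564]), ([574, 236], [44, 28, 1128]), ([170, 256], [20, 12, 156]), ([184, 262], [22, 10, 86]), ([56, 264], [37, 33, 715]), ([221, 277], [28, 13, 257]), ([57, 293], [25, 24, 247]), ([51, 323], [21, 13, 112]), ([55, 332], [7, 9, 32]), ([88, 374], [9, 8, 38]), ([109, 377], [18, 23, 174]), ([596, 389], [6, 7, 30]), ([0, 393], [51, 63, 2150]), ([140, 399], [13, 10, 56]), ([100, 400], [12, 11, 49]), ([621, 439], [9, 35, 99]), ([0, 457], [8, 23, 124]), ([142, 456], [17, 9, 61])]
```

```bash
python3 - <<'E'
from h import *
import pickle
T,S,W=pickle.load(open('c7.pkl','rb'));g=cv2.cvtColor(W['frame'],cv2.COLOR_RGB2GRAY)
print('col 320 rows 100..216:',g[100:217:3,320].tolist())
print(ticket.hand_in())
E
```

```text
col 320 rows 100..216: [163, 160, 158, 162, 159, 161, 161, 175, 173, 175, 176, 175, 177, 176, 171, 99, 160, 162, 163, 157, 168, 168, 170, 169, 177, 178, 178, 180, 177, 180, 179, 179, 179, 179, 180, 180, 177, 177, 182]
the job is handed in; nothing more can be done
None
```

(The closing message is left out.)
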